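# Rebuild the spice tower on the rooftop bench

## Robot

A 7-joint arm with a two-finger parallel gripper is mounted at the origin on the work surface. World frame = base frame: x ahead of the robot, y to its left, z up, the work surface at z = 0. Lengths are in m, angles in rad, forces in N, time in s.
With the tool pointing down it reaches from about 0.4 to 0.875 m from the base axis. Payload 4.4 kg.
Tool frame: the origin (TCP) lies on the centre line of the jaws, within the pads' length; the fingertips stand 11 mm ahead of it and the grasp point (between the pads) lies 8 mm behind it; z points along the fingers, y is the direction in which the jaws open and shut (so a half turn about z gives the same grasp; the last joint's range is limited). The gripper opens to 85 mm and grips with 20 to 120 N. Pads are 22 mm wide; open, the fingers measure 114 mm over their backs; the gripper's body (76 mm by 85 mm) begins 54 mm behind the grasp point. The pads swing forward as they close: fully open they stand 13 mm farther back than shut.
Start: joints at [-1.338, 0.628, 0.038, 1.517, -0.027, 0.996, -0.02], TCP at [0.191, 0.621, 0.242] pointing down, gripper open.
Joint ranges: [-3.06, 3.06], [-0.37, 2.12], [-1.25, 1.32], [0.18, 2.47], [-1.1, 4.24], [0.23, 1.98], [-2.94, 2.94]. Speed limits (rad/s): [2.57, 2.57, 3.14, 3.14, 3.14, 3.14, 3.14].

## Interface

Orientations are given as a unit quaternion [x, y, z, w].
In Python, from cell import env gives the robot as it stands. The module is installed in compiled form; this text tells all that it offers.
- The arm moves only by the tool arm_command, never from a script. Its argument "deltas" is a list of rows, each a list of 7 numbers: the turn, a rotation vector about the tool's x, y, z in rad, then the shift along the tool's x, y, z in m, then the closure, from -1 (fully open) to 1 (shut). In form: [[ax, ay, az, x, y, z, fingers], ...]. A call has 1 to 5 rows; each row shifts and turns the pose as measured when the row begins, along the tool's axes as they then stand; what a row does not reach is not made up. A row lasts 1/10 s, in which the tool goes at most 50 mm and 8.59 degrees, less where a joint would pass 70% of its speed; a pose out of reach is approached as far as the arm can. A call with a gripper value outside its range is refused whole. The fingers move at their own pace and stop on an object; the grip force is fixed at half the most. Time passes only in rows, so rows that do not move let the fingers close. It gives the time, the measured TCP pose, the force and the opening at its end, in the units of the state.
- env.state(): the state, without advancing time (a new reading comes with each control period).
- env.snapshot(name): name is "scene" or "top"; returns a dict with "image" (384x512x3 uint8, red, green, blue), "fov_y" (degrees; the focal length in pixels is half the picture's height over the tangent of half this angle, whatever the lens; pixels are square), "cx", "cy" (the principal point, pixels), "k1" (the pictures are not rectified: a ray, as slopes to the right and down, at radius r is drawn at 1 + k1 r^2 times it, then the intrinsics apply), "R" (3x3) and "t" (3): a world point X has camera coordinates R X + t. Camera axes: x right, y down, z forward; pixel columns grow to the right and rows downward; lengths in m; the calibration is good to about 2 mm. A picture is of the moment at which its call begins. There is no depth.
- env.hand_in(): hands the job in, once; it reports no verdict.
Trained networks look in a picture, given as the dict that the camera call returned (one of the last four; its "shot" number tells which), for a name from the list of things; names that differ only in an ending like _2 or _b are one class to them, and where a whole thing is asked for, a point or a joint stands for the part that bears it (a point fixed in the world has none). Each returns a list of dicts, best first, with "conf" (0 to 1); they miss things now and then, are a little off and sometimes report something else, mostly with a low value. They report only what shows in the picture. A call takes as long as a camera call.
- env.look_for(picture, thing): "at" ([x, y, z] in m, in world coordinates, good to about 4 mm: the middle of the surface that is visible of it).
- env.trace(picture, thing): "mask" (384x512 bool, what is visible of it).
The state is a dict: "time_s": time; "joint_pos": joint angles; "dq": joint speeds; "tau": joint torques, N m; "position": TCP position; "eef_rot": TCP orientation; "wrist_force": force on the tool from outside, world axes, zero at the start; "moment": the same for the moment, N m; "width": opening from 0.0 (shut) to 1.0 (fully open).
Only numpy, scipy, OpenCV 4.12 (cv2) and the standard library are available. Lean on these libraries where they do the work, as an engineer would, in place of code of your own. Each camera call takes 0.05 s, during which the arm holds its last target.

## Task

Put the washed spice tower back together on its round wooden base, one piece at a time: first the yellow pot into the base, then the green pot on it, then the red pot, and last the steel lid, each fully seated in the one below. Leave the salt shaker and the pickle jar standing where they are, and the steel plate and the spatula where they lie.

Things in the scene. Friction and masses are not known exactly. Their poses are not given: they have to be found in the camera images.
- yellow_pot_center (a point): yellow enamelled open round pot, upright, 62 mm wide, 52 mm high: a tapered steel foot (8 mm high, 42 mm wide at its bottom, 51 at its top) under a straight wall 44 mm high, 3 mm thick. The mouth, 56 mm wide, takes the foot of the next piece until that one's wall rests on the rim. About 90 g. Point: the centre, 26 mm above the underside of the foot, 26 mm below the rim; z up
- green_pot_center (a point): green enamelled open round pot, upright, 62 mm wide, 52 mm high: a tapered steel foot (8 mm high, 42 mm wide at its bottom, 51 at its top) under a straight wall 44 mm high, 3 mm thick. The mouth, 56 mm wide, takes the foot of the next piece until that one's wall rests on the rim. About 90 g. Point: the centre, 26 mm above the underside of the foot, 26 mm below the rim; z up
- red_pot_center (a point): red enamelled open round pot, upright, 62 mm wide, 52 mm high: a tapered steel foot (8 mm high, 42 mm wide at its bottom, 51 at its top) under a straight wall 44 mm high, 3 mm thick. The mouth, 56 mm wide, takes the foot of the next piece until that one's wall rests on the rim. About 90 g. Point: the centre, 26 mm above the underside of the foot, 26 mm below the rim; z up
- lid_knob (a point): steel lid: a disc 62 mm wide, 6 mm thick, with a tapered foot below like the pots' (8 mm high, 42 to 51 mm wide) and an upright black cylindrical knob on top, 22 mm wide, 28 mm high. In all 42 mm high, 80 g. Point: the middle of the knob on the axis, 14 mm below its top, 14 mm above the disc's top, 28 mm above the foot's underside; z up. Grip the knob with the fingertips above the disc
- base_seat (a point): round wooden base, fixed to the bench, 90 mm wide, 14 mm high, with a round recess in its top 56 mm wide, 9 mm deep for a pot's foot. Point: the recess's centre at the level of the base's top face, 14 mm above the bench; z up. In the finished tower the pots' points stand 18 (yellow), 62 (green) and 106 mm (red) above it, the lid's point 152 mm, the knob's top 166 mm
- shaker_center (a point): glass salt shaker with a steel cap, standing, 44 mm wide, 85 mm high: a bystander. The point is its centre, half-way up; z points up
- jar_center (a point): closed amber pickle jar with a blue lid, standing, 62 mm wide, 85 mm high: a bystander. The point is its centre, half-way up; z points up
- steel_plate: round stainless steel plate lying on the bench, 190 mm wide, 18 mm high: a bystander. Origin at the centre of its underside; z points up
- spatula: wooden spatula lying on the bench along its own x axis, 260 mm long: a bystander. Origin on its underside near the middle; z points up

How it is judged:
On the way, in this order (a step that is already met when the one before it is completed fails the run):
1. the yellow pot is seated in the base and let go (z of yellow_pot_center in the frame of base_seat between 0.0145 and 0.0215 m and horizontal distance between yellow_pot_center and base_seat below 0.005 m and angle between yellow_pot_center's own z axis and vertical below 0.08 rad and contact force between yellow_pot and the fingers below 0.1 N and linear speed of yellow_pot below 0.02 m/s), for 0.2 s.
2. the green pot is seated on the yellow pot and let go (z of yellow_pot_center in the frame of base_seat between 0.0145 and 0.0215 m and horizontal distance between yellow_pot_center and base_seat below 0.005 m and angle between each of yellow_pot_center, green_pot_center's own z axis and vertical below 0.08 rad and z of green_pot_center in the frame of base_seat between 0.0585 and 0.0655 m and horizontal distance between green_pot_center and yellow_pot_center below 0.005 m and contact force between green_pot and the fingers below 0.1 N and linear speed of green_pot below 0.02 m/s), for 0.2 s.
3. the red pot is seated on the green pot and let go (z of yellow_pot_center in the frame of base_seat between 0.0145 and 0.0215 m and horizontal distance between yellow_pot_center and base_seat below 0.005 m and angle between each of yellow_pot_center, green_pot_center, red_pot_center's own z axis and vertical below 0.08 rad and z of green_pot_center in the frame of base_seat between 0.0585 and 0.0655 m and horizontal distance between green_pot_center and yellow_pot_center below 0.005 m and z of red_pot_center in the frame of base_seat between 0.1025 and 0.1095 m and horizontal distance between red_pot_center and green_pot_center below 0.005 m and contact force between red_pot and the fingers below 0.1 N and linear speed of red_pot below 0.02 m/s), for 0.2 s.
4. the lid is seated on the red pot and let go (z of yellow_pot_center in the frame of base_seat between 0.0145 and 0.0215 m and horizontal distance between yellow_pot_center and base_seat below 0.005 m and angle between each of yellow_pot_center, green_pot_center, red_pot_center, lid_knob's own z axis and vertical below 0.08 rad and z of green_pot_center in the frame of base_seat between 0.0585 and 0.0655 m and horizontal distance between green_pot_center and yellow_pot_center below 0.005 m and z of red_pot_center in the frame of base_seat between 0.1025 and 0.1095 m and horizontal distance between red_pot_center and green_pot_center below 0.005 m and z of lid_knob in the frame of base_seat between 0.1485 and 0.1555 m and horizontal distance between lid_knob and red_pot_center below 0.005 m and contact force between lid and the fingers below 0.1 N and linear speed of lid below 0.02 m/s), for 0.2 s.
At the end, for the whole second after the job is handed in: The yellow pot stands in the base, the green pot on it, the red pot on that and the lid on top: each at its seated height above the base within 3.5 mm, within 5 mm sideways of the piece below, upright within 0.08 rad, at rest (under 20 mm/s) and let go (z of yellow_pot_center in the frame of base_seat between 0.0145 and 0.0215 m and horizontal distance between yellow_pot_center and base_seat below 0.005 m and angle between each of yellow_pot_center, green_pot_center, red_pot_center, lid_knob's own z axis and vertical below 0.08 rad and z of green_pot_center in the frame of base_seat between 0.0585 and 0.0655 m and horizontal distance between green_pot_center and yellow_pot_center below 0.005 m and z of red_pot_center in the frame of base_seat between 0.1025 and 0.1095 m and horizontal distance between red_pot_center and green_pot_center below 0.005 m and z of lid_knob in the frame of base_seat between 0.1485 and 0.1555 m and horizontal distance between lid_knob and red_pot_center below 0.005 m and linear speed of each of yellow_pot, green_pot, red_pot, lid below 0.02 m/s); the robot touches nothing.
It fails at once if the salt shaker is shifted by more than 30 mm (distance of shaker_center from where it was at the start of the episode above 0.03 m).
It fails at once if the jar is shifted by more than 30 mm (distance of jar_center from where it was at the start of the episode above 0.03 m).
It fails at once if the plate is shifted by more than 30 mm (distance of steel_plate from where it was at the start of the episode above 0.03 m).
It fails at once if the spatula is shifted by more than 30 mm (distance of spatula from where it was at the start of the episode above 0.03 m).
It fails at once if the salt shaker or the jar is tipped over (angle between any of shaker_center, jar_center's own z axis and vertical above 0.5 rad).
It also fails if it takes over 115 s, if anything falls off the work surface, if the arm or the gripper's body presses on something with over 40 N, if the wrist force passes 120 N, or if a joint passes its speed limit or range.

## Working session

There is one attempt and no reset: what is moved stays moved. The work goes in short steps, Python scripts to look and compute and a tool call to move; the robot and the scene stay as the last step left them, time stands still between calls to the robot, and variables do not carry over. Pictures are saved under pics/ and viewed, and the job is handed in when it is done.

Besides the shell and the picture viewer there is one more tool, called after "Request:" as name([rows], argument=value, ...), one row to a line, values as JSON. arm_command: Moves the arm, as the interface text tells. Its arguments: {"type":"object","properties":{"deltas":{"type":"array","items":{"type":"array","items":{"type":"number"}}}},"required":["deltas"]}

```bash
mkdir -p pics
cat > h.py <<'E'
import numpy as np,cv2
from cell import env
def snap(n,f):
    s=env.snapshot(n); cv2.imwrite('pics/'+f,cv2.cvtColor(s['image'],cv2.COLOR_RGB2BGR)); return s
def K(s):
    f=192/np.tan(np.radians(s['fov_y']/2)); return f
def proj(s,X):
    c=np.array(s['R'])@np.array(X)+np.array(s['t']); a=c[:2]/c[2]; r2=a@a
    return a*(1+s['k1']*r2)*K(s)+[s['cx'],s['cy']]
def ray(s,uv):
    d=(np.array(uv)-[s['cx'],s['cy']])/K(s); a=d.copy()
    for _ in range(20): a=d/(1+s['k1']*(a@a))
    R=np.array(s['R']); C=-R.T@np.array(s['t']); return C,R.T@np.array([a[0],a[1],1])
def atz(s,uv,z):
    C,d=ray(s,uv); return C+d*(z-C[2])/d[2]
E
python3 - <<'E'
from h import *
print(env.state())
for n in('top','scene'):
    s=snap(n,n+'0.png'); print(n,s['fov_y'],s['cx'],s['cy'],s['k1'],s['R'],s['t'])
    for k in 'yellow_pot_center green_pot_center red_pot_center lid_knob base_seat shaker_center jar_center steel_plate spatula'.split():
        l=env.look_for(s,k); print(k,[(np.round(d['at'],4),round(d['conf'],2)) for d in l][:3])
E
```

```text
{'time_s': 0.0, 'joint_pos': array([-1.33777443,  0.62932421,  0.03844931,  1.51836016, -0.02699695,
        0.99629475, -0.0199947 ]), 'dq': array([-0.00134499, -0.0010834 , -0.00078772,  0.00122675,  0.00181419,
        0.0002961 , -0.00021058]), 'tau': array([-9.71220179e-04, -5.63397217e+01,  1.22597761e+00, -1.93451071e+01,
        1.10689466e-02,  1.03315810e-02, -6.96426724e-06]), 'position': array([0.19115741, 0.62063145, 0.24140592]), 'eef_rot': array([ 1.48855017e-01,  9.88858590e-01, -9.25848651e-04, -1.24084010e-04]), 'wrist_force': array([0.52625964, 0.79660305, 0.75188886]), 'moment': array([ 0.02406916,  0.04335737, -0.0565042 ]), 'width': 1.0011668760717551}
top 53.72469346091015 256.8920453420668 197.99715498272766 -0.122133832590489 [[-0.01730403 -0.99983157 -0.00611611]
 [-0.97210072  0.0182546  -0.23385244]
 [ 0.2339247   0.00189888 -0.97225286]] [-5.82674615e-04  5.57616856e-01  1.14288859e+00]
yellow_pot_center [(array([0.6152, 0.2184, 0.0158]), 0.74)]
green_pot_center [(array([0.4174, 0.2571, 0.0122]), 0.91)]
red_pot_center [(array([0.5316, 0.3942, 0.0236]), 0.
[... 553 characters left out ...]
(array([0.6129, 0.2119, 0.0317]), 0.71)]
green_pot_center [(array([0.4177, 0.2551, 0.0331]), 0.65), (array([ 0.4249, -0.2478,  0.0102]), 0.25)]
red_pot_center [(array([0.5325, 0.3842, 0.0327]), 0.8)]
lid_knob [(array([ 0.472 , -0.0526,  0.0536]), 0.65), (array([0.4905, 0.0836, 0.0098]), 0.56), (array([ 0.6366, -0.1931,  0.052 ]), 0.56)]
base_seat [(array([ 0.4268, -0.2456,  0.0122]), 0.58)]
shaker_center [(array([ 0.6385, -0.1935,  0.0541]), 0.74)]
jar_center [(array([ 0.4743, -0.052 ,  0.0503]), 0.59)]
steel_plate [(array([ 0.6746, -0.0104,  0.0116]), 0.75), (array([0.5325, 0.3822, 0.0313]), 0.56)]
spatula [(array([ 0.6272, -0.4213, -0.0028]), 0.67), (array([0.5317, 0.3846, 0.0321]), 0.24)]
```

View pics/top0.png

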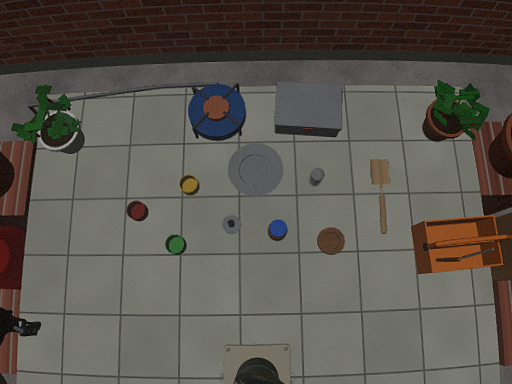

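View pics/scene0.png

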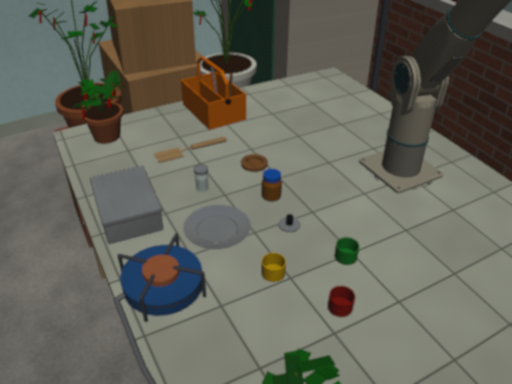

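Top view: lid (232,224), jar (278,228), base (331,240), green (176,244), red (137,211), yellow (190,184), shaker (317,175), plate (256,168). Now I'll fit the positions by matching silhouettes.

```bash
cat > fit.py <<'E'
from h import *
from scipy.optimize import least_squares
POT=[(0,.021),(.008,.0255),(.008,.031),(.052,.031)]
SH={'yellow_pot_center':POT,'green_pot_center':POT,'red_pot_center':POT,
'lid_knob':[(0,.021),(.008,.031),(.014,.031),(.042,.011)],'base_seat':[(0,.045),(.014,.045)],
'shaker_center':[(0,.022),(.085,.022)],'jar_center':[(0,.031),(.085,.031)],'steel_plate':[(0.018,.095)]}
th=np.linspace(0,2*np.pi,40)
def sil(s,prof,x,y,z0=0):
    S=8; m=np.zeros((384*4,512*4),np.uint8)
    rings=[np.array([proj(s,[x+r*np.cos(t),y+r*np.sin(t),z0+z]) for t in th]) for z,r in prof]
    if len(rings)==1: rings=rings*2
    for a,b in zip(rings[:-1],rings[1:]):
        h=cv2.convexHull(np.vstack([a,b]).astype(np.float32))
        cv2.fillPoly(m,[np.round(((h+.5)*4-.5)*16).astype(np.int32)],1,shift=4)
    return m
def cen(m):
    M=cv2.moments(m,binaryImage=True); return np.array([M['m10'],M['m01']])/M['m00'],M['m00']
def mask(s,n,near):
    best=None
    for d in env.trace(s,n):
        c,a=cen(d['mask'].astype(np.uint8))
        e=np.linalg.norm(c-near)
        if e<25 and (best is None or d['conf']>best[2]): best=(c,a,d['conf'],d['mask'])
    return best
def fit(n,shots,g,z0=0):
    # one-view solutions by matching silhouette centroid
    out={}
    for k,s in shots.items():
        b=mask(s,n,proj(s,[g[0],g[1],z0+.02]))
        if b is None: out[k]=None; continue
        x=np.array(g[:2],float)
        for _ in range(5):
            f=lambda p:(cen(sil(s,SH[n],*p,z0))[0]+.5)/4-.5
            c=f(x); J=np.array([(f(x+e)-c)/.005 for e in np.eye(2)*.005]).T
            x=x+np.linalg.solve(J,b[0]-c)
        out[k]=(np.round(x,4),round(b[2],2),b[1],cen(sil(s,SH[n],*x,z0))[1]/16)
    return out
E
python3 - <<'E'
from fit import *
sh={n:env.snapshot(n) for n in('top','scene')}
g={'yellow_pot_center':(.615,.215),'green_pot_center':(.4174,.256),'red_pot_center':(.532,.39),'lid_knob':(.4905,.0836),'base_seat':(.4265,-.247),'shaker_center':(.62,-.2),'jar_center':(.46,-.06),'steel_plate':(.673,-.007)}
g['lid_knob']=atz(sh['top'],(232,224),.02)[:2]
for n in g: print(n,fit(n,sh,g[n]))
for k in sh: print([ (d['conf'],cen(d['mask'].astype(np.uint8))) for d in env.trace(sh[k],'lid_knob')])
print(env.state()['time_s'])
E
```

```text
yellow_pot_center {'top': (array([0.6141, 0.2131]), 0.64, 315.0, 344.8125), 'scene': (array([0.6176, 0.2147]), 0.79, 622.0, 657.125)}
green_pot_center {'top': (array([0.4185, 0.2543]), 0.87, 371.0, 359.25), 'scene': (array([0.4194, 0.2553]), 0.96, 561.0, 607.75)}
red_pot_center {'top': (array([0.5322, 0.3863]), 0.65, 364.0, 361.625), 'scene': (array([0.5325, 0.3885]), 0.65, 712.0, 755.8125)}
lid_knob {'top': (array([0.4858, 0.0787]), 0.76, 227.0, 287.4375), 'scene': (array([0.4896, 0.0786]), 0.55, 298.0, 319.625)}
base_seat {'top': (array([ 0.4255, -0.2494]), 0.67, 570.0, 616.75), 'scene': (array([ 0.4265, -0.2451]), 0.65, 386.0, 423.375)}
shaker_center {'top': (array([ 0.6301, -0.2049]), 0.58, 231.0, 250.3125), 'scene': (array([ 0.6357, -0.1993]), 0.71, 339.0, 428.1875)}
jar_center {'top': (array([ 0.4574, -0.0699]), 0.75, 372.0, 384.4375), 'scene': (array([ 0.4618, -0.0703]), 0.56, 532.0, 673.75)}
steel_plate {'top': (array([ 0.6709, -0.0062]), 0.69, 2335.0, 2364.8125), 'scene': (array([ 0.6736, -0.0051]), 0.75, 2350.0, 2433.75)}
[(0.76, (array([230.21145374, 223.62114537]), 227.0))]
[(0.55, (array([288.33557047, 224.13087248]), 298.0)), (0.22, (array([270.97847682, 185.26324503]), 604.0))]
2.0
```

Request:
arm_command([
  [0,0,-0.149,0,0,0,-1],
  [0,0,-0.149,0,0,0,-1],
  [0,0,0,0,0,0,-1],
])

```text
time_s: 2.3
position: [0.1912, 0.6213, 0.2423]
eef_rot: [-0.004, 1.0, -0.0, 0.0]
wrist_force: [0.2, 0.0, -0.1]
width: 0.999
```

Request:
arm_command([
  [0,0,0,-0.034,-0.033,0,-1],
  [0,0,0,-0.034,-0.033,0,-1],
  [0,0,0,-0.034,-0.033,0,-1],
  [0,0,0,-0.034,-0.033,0,-1],
  [0,0,0,-0.034,-0.033,0,-1],
])

```text
time_s: 2.8
position: [0.3583, 0.4596, 0.2407]
eef_rot: [-0.002, 1.0, 0.003, -0.002]
wrist_force: [1.3, 0.7, 0.4]
width: 0.998
```

Request:
arm_command([
  [0,0,0,-0.034,-0.033,0,-1],
  [0,0,0,-0.034,-0.033,0,-1],
  [0,0,0,-0.034,-0.033,0,-1],
  [0,0,0,-0.034,-0.033,0,-1],
  [0,0,0,-0.034,-0.033,0,-1],
])

```text
time_s: 3.3
position: [0.5344, 0.2868, 0.24]
eef_rot: [0.008, 1.0, 0.004, -0.001]
wrist_force: [1.9, 0.5, -0.7]
width: 0.997
```

Request:
arm_command([
  [0,0,-0.016,-0.035,-0.031,0,-1],
  [0,0,0,-0.035,-0.031,0,-1],
  [0,0,0,-0.01,-0.01,0.04,-1],
  [0,0,0,0,0,0.04,-1],
  [0,0,0,0,0,0,-1],
])

```text
time_s: 3.8
position: [0.6257, 0.2, 0.1591]
eef_rot: [0.017, 1.0, 0.003, 0.004]
wrist_force: [-0.7, -0.5, -0.3]
width: 1.0
```

Request:
arm_command([
  [0,0,-0.034,0.01,0.014,0,-1],
  [0,0,0,0,0,0,-1],
])

```text
time_s: 4.0
position: [0.6156, 0.2166, 0.1608]
eef_rot: [-0.0, 1.0, 0.003, 0.004]
wrist_force: [-0.5, 0.5, -0.3]
width: 1.002
```

```bash
python3 - <<'E'
from h import *
s=env.state();print(s['position'],s['eef_rot'],s['joint_pos'])
a=snap('scene','s1.png');snap('top','t1.png')
E
python3 - <<'E'
import cv2,numpy as np
a=cv2.imread('pics/s1.png');b=cv2.imread('pics/t1.png')
cv2.imwrite('pics/c1.png',np.hstack([cv2.resize(a[180:340,200:360],(400,400),interpolation=2),cv2.resize(b[110:270,110:270],(400,400),interpolation=2)]))
E
```

```text
[0.61559764 0.21660623 0.16077556] [-3.70717850e-04  9.99986413e-01  3.13943250e-03  4.14487189e-03] [-0.35873774  0.71608167 -0.03591579  1.59625275  0.02855447  0.81973658
  1.16643513]
```

View pics/c1.png

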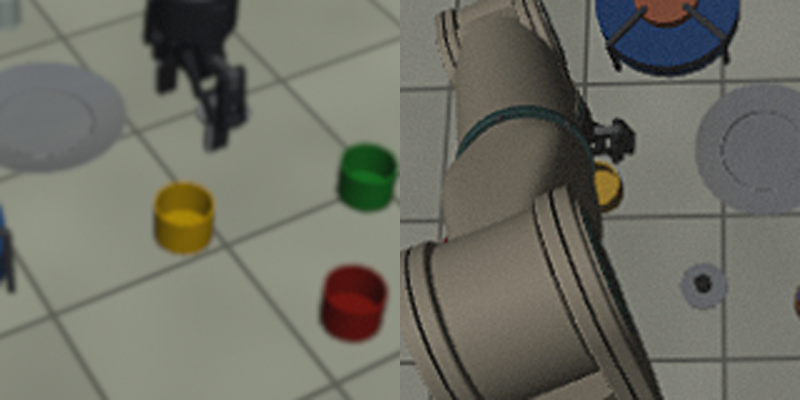

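The gripper hangs over the yellow pot with the jaws either side of it. Descending.

Request:
arm_command([
  [0,0,0,0,-0.002,0.03,-1],
  [0,0,0,0,0,0.03,-1],
  [0,0,0,0,0,0.03,-1],
  [0,0,0,0,0,0.015,-1],
  [0,0,0,0,0,0,-1],
])

```text
time_s: 4.6
position: [0.6259, 0.2174, 0.0643]
eef_rot: [-0.0, 1.0, 0.005, 0.015]
wrist_force: [-0.6, 0.1, 0.4]
width: 1.0
```

```bash
cat > d.py <<'E'
import sys
from h import *
from scipy.spatial.transform import Rotation as Ro
s=env.state(); T=np.array([float(v) for v in sys.argv[1:4]])
R=Ro.from_quat(s['eef_rot'])
rv=(R.inv()*Ro.from_quat([0,1,0,0])).as_rotvec()
print('t',round(s['time_s'],2),'rot',np.round(rv,3),'shift(tool)',np.round(R.inv().apply(T-s['position']),4),'F',np.round(s['wrist_force'],1),'w',round(s['width'],3),'pos',np.round(s['position'],4),'dq',np.abs(s['dq']).max().round(3))
E
python3 d.py .616 .214 .064
```

```text
t 4.6 rot [0.01 0.03 0.  ] shift(tool) [ 0.0099 -0.0034 -0.0001] F [-0.6  0.1  0.4] w 1.0 pos [0.6259 0.2174 0.0643] dq 0.026
```

Request:
arm_command([
  [0.01,0.03,0,0.01,-0.003,0,-1],
  [0,0,0,0,0,0,-1],
])

```text
time_s: 4.8
position: [0.6173, 0.2154, 0.0668]
eef_rot: [-0.0, 1.0, 0.001, 0.002]
wrist_force: [0.3, 0.2, -1.0]
width: 0.997
```

```bash
python3 d.py .616 .214 .027
```

```text
t 4.8 rot [0.001 0.003 0.001] shift(tool) [ 0.0015 -0.0014  0.0398] F [ 0.3  0.2 -1. ] w 0.997 pos [0.6173 0.2154 0.0668] dq 0.026
```

Request:
arm_command([
  [0.001,0.006,0,0.002,-0.001,0.015,-1],
  [0,0.004,0,0.001,0,0.014,-1],
  [0,0.003,0,0.001,0,0.01,-1],
  [0,0,0,0,0,0,-1],
])

```text
time_s: 5.2
position: [0.6159, 0.2154, 0.028]
eef_rot: [-0.0, 1.0, 0.001, -0.002]
wrist_force: [-0.1, -0.2, 0.0]
width: 0.998
```

```bash
python3 d.py .616 .214 .027
```

```text
t 5.2 rot [ 0.003 -0.004  0.001] shift(tool) [-0.0001 -0.0014  0.001 ] F [-0.1 -0.2  0. ] w 0.998 pos [0.6159 0.2154 0.028 ] dq 0.007
```

Request:
arm_command([
  [0,0,0,0,-0.001,0.001,0.2],
  [0,0,0,0,0,0,1],
  [0,0,0,0,0,0,1],
  [0,0,0,0,0,0,1],
  [0,0,0,0,0,0,1],
])

```text
time_s: 5.7
position: [0.6163, 0.2142, 0.0271]
eef_rot: [-0.0, 1.0, 0.001, -0.002]
wrist_force: [0.0, -0.5, -0.8]
width: 0.708
```

```bash
python3 d.py .616 .214 .2
```

```text
t 5.7 rot [ 0.003 -0.003  0.   ] shift(tool) [ 0.0008  0.0003 -0.1729] F [ 0.  -0.5 -0.8] w 0.708 pos [0.6163 0.2142 0.0271] dq 0.002
```

Request:
arm_command([
  [0,0,0,0,0,-0.03,1],
  [0,0,0,0,0,-0.04,1],
  [0,0,0,0,0,-0.04,1],
  [0,0,0,0,0,-0.025,1],
  [0,0,0,0,0,0,1],
])

```text
time_s: 6.2
position: [0.6155, 0.2135, 0.165]
eef_rot: [-0.0, 1.0, 0.001, -0.004]
wrist_force: [0.2, -0.4, -0.9]
width: 0.708
```

```bash
python3 d.py .426 -.2475 .18
```

```text
t 6.2 rot [ 0.001 -0.007  0.001] shift(tool) [ 0.1898 -0.4609 -0.0143] F [ 0.2 -0.4 -0.9] w 0.708 pos [0.6155 0.2135 0.165 ] dq 0.029
```

Request:
arm_command([
  [0,-0.007,0,0.015,-0.036,-0.003,1],
  [0,0,0,0.015,-0.036,-0.003,1],
  [0,0,0,0.015,-0.036,-0.003,1],
  [0,0,0,0.015,-0.036,-0.003,1],
  [0,0,0,0.015,-0.036,-0.003,1],
])

```text
time_s: 6.7
position: [0.538, 0.0361, 0.1756]
eef_rot: [-0.007, 1.0, 0.003, -0.0]
wrist_force: [0.0, -0.3, -1.6]
width: 0.712
```

```bash
python3 d.py .426 -.2475 .18
```

```text
t 6.7 rot [ 0.007 -0.001  0.013] shift(tool) [ 0.1158 -0.282  -0.0062] F [ 0.  -0.3 -1.6] w 0.712 pos [0.538  0.0361 0.1756] dq 0.679
```

Request:
arm_command([
  [0.007,0,0.013,0.016,-0.038,0,1],
  [0,0,0.003,0.016,-0.038,0,1],
  [0,0,0.003,0.016,-0.038,0,1],
  [0,0,0.003,0.016,-0.038,0,1],
  [0,0,0.003,0.016,-0.038,0,1],
])

```text
time_s: 7.2
position: [0.4512, -0.1601, 0.1716]
eef_rot: [0.005, 1.0, 0.0, -0.003]
wrist_force: [-0.1, -0.4, -0.6]
width: 0.703
```

```bash
python3 d.py .426 -.2475 .18
```

```text
t 7.2 rot [ 0.    -0.006 -0.01 ] shift(tool) [ 0.0244 -0.0876 -0.0083] F [-0.1 -0.4 -0.6] w 0.703 pos [ 0.4512 -0.1601  0.1716] dq 0.901
```

Request:
arm_command([
  [0,-0.006,-0.01,0.01,-0.035,0,1],
  [0,0,0,0.007,-0.025,0,1],
  [0,0,0,0.003,-0.01,0,1],
  [0,0,0,0,0,0,1],
])

```text
time_s: 7.6
position: [0.4237, -0.2376, 0.1684]
eef_rot: [0.005, 1.0, 0.0, -0.004]
wrist_force: [-0.7, 0.8, -0.7]
width: 0.707
```

```bash
python3 d.py .426 -.2475 .08;python3 - <<'E'
from h import *
from fit import *
sh={n:env.snapshot(n) for n in('top','scene')}
for i,(k,s) in enumerate(sh.items()):
    cv2.imwrite('pics/%s2.png'%k,s['image'][:,:,::-1])
p=env.state()['position']
print(fit('yellow_pot_center',sh,p[:2],p[2]-.027),p)
print(fit('base_seat',sh,(.426,-.2475)))
a=cv2.imread('pics/scene2.png')[80:240,180:340];b=cv2.imread('pics/top2.png')[160:320,250:410]
cv2.imwrite('pics/c2.png',np.hstack([cv2.resize(a,(400,400)),cv2.resize(b,(400,400))]))
E
```

```text
t 7.6 rot [ 0.001 -0.007 -0.011] shift(tool) [-0.003  -0.0099  0.0884] F [-0.7  0.8 -0.7] w 0.707 pos [ 0.4237 -0.2376  0.1684] dq 0.014
{'top': None, 'scene': (array([ 0.4404, -0.2371]), 0.79, 268.0, 412.875)} [ 0.42470703 -0.2354236   0.1685929 ]
{'top': (array([ 0.406 , -0.2396]), 0.59, 300.0, 623.375), 'scene': (array([ 0.4287, -0.2464]), 0.97, 361.0, 423.9375)}
```

View pics/c2.png

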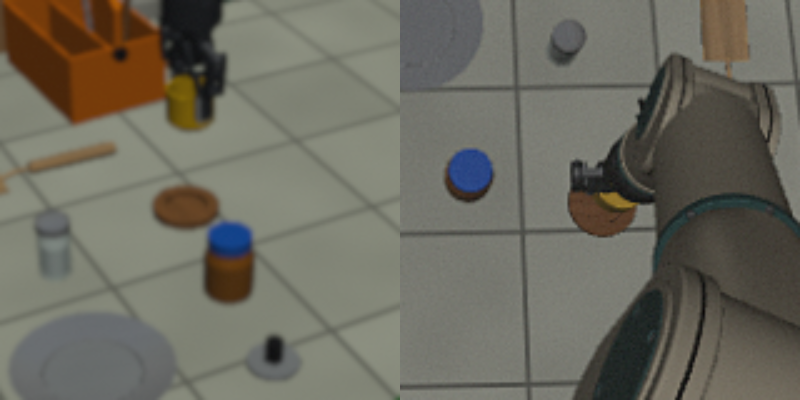

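Request:
arm_command([
  [0,-0.007,-0.011,-0.002,-0.01,0.02,1],
  [0,0.003,0,0.001,0,0.03,1],
  [0,0.003,0,0.001,0,0.025,1],
  [0,0,0,0,0,0,1],
])

```text
time_s: 8.3
position: [0.4298, -0.2416, 0.0936]
eef_rot: [-0.007, 1.0, -0.0, 0.001]
wrist_force: [0.2, -0.2, -0.2]
width: 0.711
```

```bash
python3 d.py .4265 -.2475 .060
```

```text
t 8.3 rot [-0.     0.001  0.015] shift(tool) [ 0.0035 -0.0058  0.0336] F [ 0.2 -0.2 -0.2] w 0.711 pos [ 0.4298 -0.2416  0.0936] dq 0.043
```

Request:
arm_command([
  [0,0,0.008,0.003,-0.006,0.01,1],
  [0,0.003,0,0.001,0,0.022,1],
  [0,0,0,0,0,0,1],
])

```text
time_s: 8.6
position: [0.4281, -0.2477, 0.0624]
eef_rot: [-0.004, 1.0, -0.001, 0.001]
wrist_force: [-0.5, 0.7, -0.3]
width: 0.704
```

```bash
python3 d.py .4265 -.2475 .033
```

```text
t 8.6 rot [-0.002  0.002  0.009] shift(tool) [0.0016 0.0002 0.0294] F [-0.5  0.7 -0.3] w 0.704 pos [ 0.4281 -0.2477  0.0624] dq 0.063
```

Request:
arm_command([
  [0,0.003,0,0.002,0,0.01,1],
  [0,0.002,0,0.001,0,0.01,1],
  [0,0,0,0,0,0.005,1],
  [0,0,0,0,0,0,1],
])

```text
time_s: 9.0
position: [0.4266, -0.2491, 0.0382]
eef_rot: [-0.004, 1.0, -0.002, 0.0]
wrist_force: [0.7, -0.5, -1.5]
width: 0.709
```

```bash
python3 d.py .4265 -.2475 .033
```

```text
t 9.0 rot [-0.004  0.001  0.008] shift(tool) [0.0001 0.0016 0.0052] F [ 0.7 -0.5 -1.5] w 0.709 pos [ 0.4266 -0.2491  0.0382] dq 0.005
```

Request:
arm_command([
  [0,0,0,0,0.001,0.004,1],
  [0,0,0,0,0,0.002,1],
  [0,0,0,0,0,0,1],
])

```text
time_s: 9.3
position: [0.4253, -0.2481, 0.0327]
eef_rot: [-0.004, 1.0, -0.002, -0.001]
wrist_force: [0.8, -0.5, 0.2]
width: 0.71
```

```bash
python3 d.py .4265 -.2475 .033
```

```text
t 9.3 rot [-0.004 -0.001  0.008] shift(tool) [-0.0012  0.0006 -0.0003] F [ 0.8 -0.5  0.2] w 0.71 pos [ 0.4253 -0.2481  0.0327] dq 0.005
```

Request:
arm_command([
  [0,0,0,0,0,0.001,1],
  [0,0,0,0,0,0,1],
  [0,0,0,0,0,0,1],
])

```text
time_s: 9.6
position: [0.4254, -0.2481, 0.033]
eef_rot: [-0.004, 1.0, -0.002, -0.0]
wrist_force: [0.1, -0.7, -1.0]
width: 0.707
```

```bash
python3 d.py .4265 -.2475 .033
```

```text
t 9.6 rot [-0.005 -0.001  0.008] shift(tool) [-0.0011  0.0006 -0.0001] F [ 0.1 -0.7 -1. ] w 0.707 pos [ 0.4254 -0.2481  0.033 ] dq 0.002
```

Request:
arm_command([
  [0,0,0,0,0,0.002,1],
  [0,0,0,0,0,0,1],
])

```text
time_s: 9.8
position: [0.4254, -0.2482, 0.0329]
eef_rot: [-0.004, 1.0, -0.003, -0.0]
wrist_force: [-0.9, 0.2, -1.1]
width: 0.713
```

```bash
python3 d.py .4265 -.2475 .033
```

```text
t 9.8 rot [-0.005 -0.     0.007] shift(tool) [-0.0011  0.0007 -0.0001] F [-0.9  0.2 -1.1] w 0.713 pos [ 0.4254 -0.2482  0.0329] dq 0.01
```

Request:
arm_command([
  [0,0,0,0,0,0,0],
  [0,0,0,0,0,0,-1],
  [0,0,0,0,0,0,-1],
  [0,0,0,0,0,0,-1],
  [0,0,0,0,0,0,-1],
])

```text
time_s: 10.3
position: [0.427, -0.2485, 0.0325]
eef_rot: [-0.004, 1.0, -0.003, 0.001]
wrist_force: [0.7, 0.0, 0.3]
width: 1.003
```

```bash
python3 d.py .4265 -.2475 .033
```

```text
t 10.3 rot [-0.006  0.003  0.008] shift(tool) [ 0.0005  0.001  -0.0005] F [0.7 0.  0.3] w 1.003 pos [ 0.427  -0.2485  0.0325] dq 0.003
```

Lift straight up and check.

Request:
arm_command([
  [0,0,0,0,0,-0.02,-1],
  [0,0,0,0,0,-0.035,-1],
  [0,0,0,0,0,-0.045,-1],
  [0,0,0,0,0,-0.04,-1],
  [0,0,0,0,0,-0.02,-1],
])

```text
time_s: 10.8
position: [0.4252, -0.2463, 0.1941]
eef_rot: [-0.004, 1.0, -0.001, -0.002]
wrist_force: [-0.3, -0.4, -0.5]
width: 1.0
```

```bash
python3 d.py .419 .255 .18
```

```text
t 10.8 rot [-0.002 -0.005  0.009] shift(tool) [0.0018 0.5014 0.0133] F [-0.3 -0.4 -0.5] w 1.0 pos [ 0.4252 -0.2463  0.1941] dq 0.519
```

Request:
arm_command([
  [0,-0.005,0.005,-0.003,0.042,0,-1],
  [0,0,0,0,0.045,0,-1],
  [0,0,0,0,0.045,0,-1],
  [0,0,0,0,0.045,0,-1],
  [0,0,0,0,0.045,0,-1],
])

```text
time_s: 11.3
position: [0.4325, -0.0269, 0.1974]
eef_rot: [0.007, 1.0, -0.005, 0.008]
wrist_force: [1.4, 0.9, -0.4]
width: 1.001
```

```bash
python3 d.py .419 .255 .18;python3 - <<'E'
from h import *
from fit import *
sh={n:env.snapshot(n) for n in('top','scene')}
for i,(k,s) in enumerate(sh.items()):
    cv2.imwrite('pics/%s3.png'%k,s['image'][:,:,::-1])
print(fit('yellow_pot_center',sh,(.4265,-.2475),.006))
print(fit('green_pot_center',sh,(.419,.255)))
print(fit('base_seat',sh,(.4265,-.2475)))
a=cv2.imread('pics/scene3.png')[80:240,180:340];b=cv2.imread('pics/top3.png')[160:320,250:410]
cv2.imwrite('pics/c3.png',np.hstack([cv2.resize(a,(400,400)),cv2.resize(b,(400,400))]))
E
```

```text
t 11.3 rot [-0.01   0.015 -0.014] shift(tool) [0.0177 0.2819 0.0145] F [ 1.4  0.9 -0.4] w 1.001 pos [ 0.4325 -0.0269  0.1974] dq 1.096
{'top': (array([ 0.427 , -0.2502]), 0.61, 344.0, 357.375), 'scene': (array([ 0.43  , -0.2477]), 0.76, 373.0, 372.1875)}
{'top': (array([0.4187, 0.2541]), 0.69, 371.0, 358.375), 'scene': (array([0.4184, 0.2548]), 0.7, 587.0, 606.5625)}
{'top': (array([ 0.4144, -0.2303]), 0.57, 189.0, 622.0625), 'scene': (array([ 0.4357, -0.2266]), 0.5, 220.0, 434.0)}
```

View pics/c3.png

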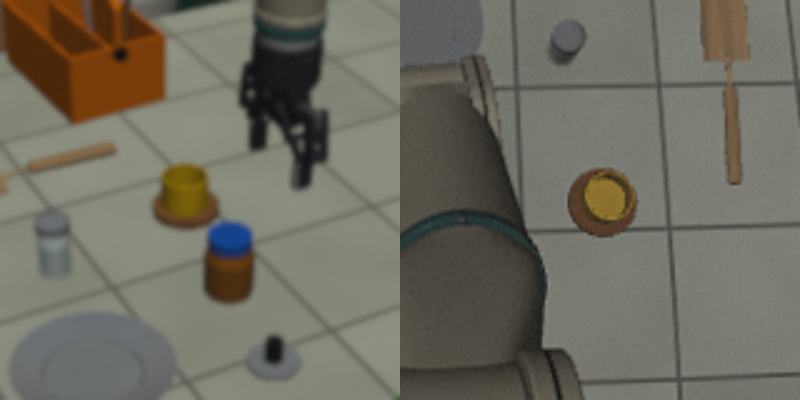

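Yellow stands upright in the base, and its silhouette size matches the seated height. Next is green.

Request:
arm_command([
  [-0.01,0.015,-0.014,0.005,0.04,0,-1],
  [0,0,0,0.003,0.045,0.005,-1],
  [0,0,0,0.002,0.045,0.005,-1],
  [0,0,0,0,0.04,0.005,-1],
  [0,0,0,0,0.03,0,-1],
])

```text
time_s: 12.2
position: [0.429, 0.1628, 0.1807]
eef_rot: [0.016, 1.0, -0.002, 0.0]
wrist_force: [0.5, -0.3, 0.7]
width: 0.999
```

```bash
python3 d.py .4187 .2545 .15
```

```text
t 12.2 rot [-0.004  0.001 -0.033] shift(tool) [0.0133 0.0914 0.0303] F [ 0.5 -0.3  0.7] w 0.999 pos [0.429  0.1628 0.1807] dq 0.618
```

Request:
arm_command([
  [-0.004,0,-0.033,0.006,0.035,0.01,-1],
  [0,0,0,0.004,0.03,0.015,-1],
  [0,0,0,0,0.01,0.01,-1],
  [0,0,0,0,0,0,-1],
])

```text
time_s: 12.6
position: [0.4234, 0.2406, 0.1441]
eef_rot: [0.001, 1.0, 0.001, 0.002]
wrist_force: [-0.0, -1.1, 0.2]
width: 1.0
```

```bash
python3 d.py .4187 .2545 .075
```

```text
t 12.6 rot [ 0.002  0.004 -0.003] shift(tool) [0.005  0.0138 0.0691] F [-0.  -1.1  0.2] w 1.0 pos [0.4234 0.2406 0.1441] dq 0.014
```

Request:
arm_command([
  [0.002,0.004,0,0.005,0.014,0.01,-1],
  [0,0.002,0,0.001,0,0.025,-1],
  [0,0.002,0,0.001,0,0.025,-1],
  [0,0,0,0,0,0,-1],
])

```text
time_s: 13.0
position: [0.4209, 0.2461, 0.0841]
eef_rot: [0.008, 1.0, -0.002, -0.001]
wrist_force: [-0.6, -1.4, 1.0]
width: 1.001
```

```bash
python3 d.py .4187 .2545 .028
```

```text
t 13.0 rot [-0.004 -0.002 -0.016] shift(tool) [0.0023 0.0086 0.0561] F [-0.6 -1.4  1. ] w 1.001 pos [0.4209 0.2461 0.0841] dq 0.054
```

Request:
arm_command([
  [-0.004,0,-0.016,0.002,0.009,0,-1],
  [0,0.002,0,0.001,0.002,0.018,-1],
  [0,0.002,0,0.001,0.001,0.02,-1],
  [0,0,0,0,0,0,-1],
])

```text
time_s: 13.4
position: [0.4216, 0.2562, 0.0501]
eef_rot: [0.003, 1.0, 0.001, 0.0]
wrist_force: [0.3, -0.9, -0.8]
width: 0.999
```

```bash
python3 d.py .4187 .2545 .028
```

```text
t 13.4 rot [ 0.003  0.001 -0.005] shift(tool) [ 0.0029 -0.0018  0.0221] F [ 0.3 -0.9 -0.8] w 0.999 pos [0.4216 0.2562 0.0501] dq 0.063
```

Request:
arm_command([
  [0.003,0.002,-0.005,0.003,-0.002,0.01,-1],
  [0,0.001,0,0.001,0,0.011,-1],
  [0,0,0,0,0,0,-1],
])

```text
time_s: 13.7
position: [0.4196, 0.2545, 0.0309]
eef_rot: [0.001, 1.0, 0.001, 0.001]
wrist_force: [-0.2, -1.2, -1.6]
width: 0.999
```

```bash
python3 d.py .4187 .2545 .028
```

```text
t 13.7 rot [ 0.002  0.002 -0.001] shift(tool) [ 0.0009 -0.      0.0029] F [-0.2 -1.2 -1.6] w 0.999 pos [0.4196 0.2545 0.0309] dq 0.031
```

Request:
arm_command([
  [0.002,0.002,0,0.001,0,0.003,-0.5],
  [0,0,0,0,0,0,0.2],
  [0,0,0,0,0,0,1],
  [0,0,0,0,0,0,1],
  [0,0,0,0,0,0,1],
])

```text
time_s: 14.2
position: [0.419, 0.2549, 0.0288]
eef_rot: [0.0, 1.0, 0.0, 0.0]
wrist_force: [0.4, -0.2, -0.1]
width: 0.697
```

```bash
python3 d.py .4187 .2545 .028
```

```text
t 14.2 rot [ 0.     0.001 -0.001] shift(tool) [ 0.0003 -0.0004  0.0008] F [ 0.4 -0.2 -0.1] w 0.697 pos [0.419  0.2549 0.0288] dq 0.002
```

Request:
arm_command([
  [0,0,0,0,0,-0.03,1],
  [0,0,0,0,0,-0.04,1],
  [0,0,0,0,0,-0.04,1],
  [0,0,0,0,0,-0.03,1],
  [0,0,0,0,0,-0.01,1],
])

```text
time_s: 14.7
position: [0.4173, 0.254, 0.1815]
eef_rot: [0.0, 1.0, -0.002, -0.002]
wrist_force: [1.5, 0.1, -0.8]
width: 0.698
```

```bash
python3 d.py .4275 -.2487 .18
```

```text
t 14.7 rot [-0.003 -0.005 -0.   ] shift(tool) [-0.0104 -0.5026  0.0031] F [ 1.5  0.1 -0.8] w 0.698 pos [0.4173 0.254  0.1815] dq 0.253
```

Request:
arm_command([
  [0,-0.005,0,-0.004,-0.03,0,1],
  [0,0,0,-0.002,-0.042,0,1],
  [0,0,0,-0.002,-0.042,0,1],
  [0,0,0,0,-0.042,0,1],
  [0,0,0,0,-0.042,0,1],
])

```text
time_s: 15.2
position: [0.4269, 0.0582, 0.1812]
eef_rot: [-0.007, 1.0, 0.002, 0.002]
wrist_force: [2.0, -1.3, -0.2]
width: 0.702
```

```bash
python3 d.py .4275 -.2487 .18
```

```text
t 15.2 rot [0.004 0.005 0.014] shift(tool) [ 0.0038 -0.3069  0.    ] F [ 2.  -1.3 -0.2] w 0.702 pos [0.4269 0.0582 0.1812] dq 1.016
```

Request:
arm_command([
  [0.004,0.005,0.014,0,-0.042,0,1],
  [0,0,0,0,-0.042,0,1],
  [0,0,0,0,-0.042,0,1],
  [0,0,0,0,-0.042,0,1],
  [0,0,0,0,-0.042,0,1],
])

```text
time_s: 15.7
position: [0.4238, -0.16, 0.1775]
eef_rot: [-0.001, 1.0, 0.0, -0.003]
wrist_force: [0.4, -0.7, -1.0]
width: 0.702
```

```bash
python3 d.py .4275 -.2487 .17
```

```text
t 15.7 rot [ 0.001 -0.006  0.001] shift(tool) [-0.0036 -0.0887  0.0074] F [ 0.4 -0.7 -1. ] w 0.702 pos [ 0.4238 -0.16    0.1775] dq 0.955
```

Request:
arm_command([
  [0,-0.006,0,-0.004,-0.03,0,1],
  [0,0,0,-0.002,-0.025,0,1],
  [0,0,0,0,-0.012,0,1],
  [0,0,0,0,0,0,1],
])

```text
time_s: 16.1
position: [0.4261, -0.236, 0.174]
eef_rot: [0.005, 1.0, 0.0, -0.003]
wrist_force: [0.5, 1.4, -1.1]
width: 0.695
```

```bash
python3 d.py .4275 -.2487 .12
```

```text
t 16.1 rot [ 0.    -0.005 -0.011] shift(tool) [-0.0018 -0.0127  0.054 ] F [ 0.5  1.4 -1.1] w 0.695 pos [ 0.4261 -0.236   0.174 ] dq 0.015
```

Request:
arm_command([
  [0,-0.005,-0.011,-0.001,-0.013,0.01,1],
  [0,0.002,0,0,0,0.02,1],
  [0,0.002,0,0,0,0.017,1],
  [0,0,0,0,0,0,1],
])

```text
time_s: 16.5
position: [0.4272, -0.2456, 0.1236]
eef_rot: [-0.005, 1.0, 0.002, -0.002]
wrist_force: [-0.4, -0.7, -0.8]
width: 0.701
```

```bash
python3 d.py .4275 -.2487 .0965
```

```text
t 16.5 rot [ 0.003 -0.005  0.009] shift(tool) [-0.0004 -0.0032  0.0271] F [-0.4 -0.7 -0.8] w 0.701 pos [ 0.4272 -0.2456  0.1236] dq 0.021
```

Request:
arm_command([
  [0.003,-0.005,0.004,-0.001,-0.003,0.01,1],
  [0,0.001,0,0,0,0.014,1],
  [0,0,0,0,0,0,1],
])

```text
time_s: 16.8
position: [0.4289, -0.2458, 0.0989]
eef_rot: [-0.006, 1.0, 0.001, -0.0]
wrist_force: [-0.6, 0.7, -0.3]
width: 0.703
```

```bash
python3 d.py .4275 -.2487 .0785
python3 - <<'E'
from fit import *
sh={'scene':snap('scene','scene4.png')}
p=env.state()['position']
print(fit('green_pot_center',sh,p[:2],p[2]-.0285), fit('yellow_pot_center',sh,(.4275,-.2487),.006))
a=cv2.imread('pics/scene4.png')[100:200,200:300];cv2.imwrite('pics/c4.png',cv2.resize(a,(500,500)))
E
```

```text
t 16.8 rot [ 0.002 -0.001  0.011] shift(tool) [ 0.0015 -0.003   0.0204] F [-0.6  0.7 -0.3] w 0.703 pos [ 0.4289 -0.2458  0.0989] dq 0.031
{'scene': (array([ 0.4459, -0.24  ]), 0.66, 252.0, 394.0625)} {'scene': (array([ 0.4366, -0.2385]), 0.51, 268.0, 375.4375)}
```

View pics/c4.png

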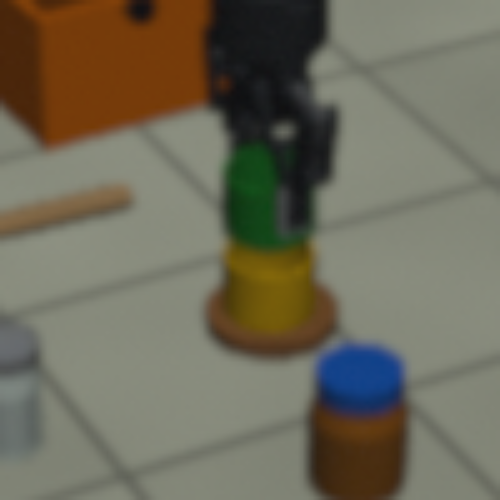

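The green pot hangs in line just above the yellow mouth. I'll correct and lower it.

Request:
arm_command([
  [0.002,0,0.006,0.001,-0.003,0.006,1],
  [0,0.001,0,0.001,0,0.008,1],
  [0,0,0,0,0,0.003,1],
  [0,0,0,0,0,0,1],
])

```text
time_s: 17.35
position: [0.429, -0.2506, 0.0839]
eef_rot: [-0.002, 1.0, -0.002, 0.002]
wrist_force: [0.2, -0.2, 0.1]
width: 0.697
```

```bash
python3 d.py .4275 -.2487 .0785
```

```text
t 17.35 rot [-0.004  0.004  0.004] shift(tool) [0.0015 0.0019 0.0054] F [ 0.2 -0.2  0.1] w 0.697 pos [ 0.429  -0.2506  0.0839] dq 0.003
```

Request:
arm_command([
  [-0.004,0.004,0,0.0015,0.002,0.004,1],
  [0,0,0,0,0,0.002,1],
  [0,0,0,0,0,0,1],
])

```text
time_s: 17.65
position: [0.4273, -0.2482, 0.0785]
eef_rot: [-0.002, 1.0, 0.0, -0.0]
wrist_force: [0.5, -0.4, -1.1]
width: 0.695
```

```bash
python3 d.py .4275 -.2487 .0785
```

```text
t 17.65 rot [ 0.001 -0.     0.004] shift(tool) [-0.0002 -0.0005 -0.    ] F [ 0.5 -0.4 -1.1] w 0.695 pos [ 0.4273 -0.2482  0.0785] dq 0.009
```

Request:
arm_command([
  [0,0,0,0,0,0.001,1],
  [0,0,0,0,0,0,1],
])

```text
time_s: 17.85
position: [0.4274, -0.2482, 0.0786]
eef_rot: [-0.002, 1.0, 0.0, 0.0]
wrist_force: [-0.3, 0.4, -0.9]
width: 0.697
```

```bash
python3 d.py .4275 -.2487 .0785
```

```text
t 17.85 rot [0.    0.    0.005] shift(tool) [-0.0001 -0.0005  0.0001] F [-0.3  0.4 -0.9] w 0.697 pos [ 0.4274 -0.2482  0.0786] dq 0.008
```

Blocked at the expected height of 0.0786, so it looks seated. Release and rise.

Request:
arm_command([
  [0,0,0,0,0,0,0],
  [0,0,0,0,0,0,-1],
  [0,0,0,0,0,0,-1],
  [0,0,0,0,0,0,-1],
  [0,0,0,0,0,0,-1],
])

```text
time_s: 18.35
position: [0.4275, -0.2482, 0.0781]
eef_rot: [-0.002, 1.0, 0.0, 0.0]
wrist_force: [0.4, -0.2, -1.2]
width: 1.001
```

Request:
arm_command([
  [0,0,0,0,0,-0.02,-1],
  [0,0,0,0,0,-0.035,-1],
  [0,0,0,0,0,-0.045,-1],
  [0,0,0,0,0,-0.03,-1],
  [0,0,0,0,0,-0.01,-1],
])

```text
time_s: 18.85
position: [0.4261, -0.2473, 0.2204]
eef_rot: [-0.002, 1.0, 0.002, -0.003]
wrist_force: [-0.0, -0.0, -0.3]
width: 0.999
```

```bash
python3 d.py .5325 .3875 .2
```

```text
t 18.85 rot [ 0.004 -0.006  0.005] shift(tool) [-0.1097  0.6342  0.0223] F [-0.  -0.  -0.3] w 0.999 pos [ 0.4261 -0.2473  0.2204] dq 0.256
```

Request:
arm_command([
  [0,-0.006,0,-0.006,0.03,0,-1],
  [0,0,0,-0.007,0.042,0,-1],
  [0,0,0,-0.007,0.042,0,-1],
  [0,0,0,-0.007,0.042,0,-1],
  [0,0,0,-0.007,0.042,0,-1],
])

```text
time_s: 19.35
position: [0.4603, -0.0517, 0.2204]
eef_rot: [0.006, 1.0, -0.001, 0.001]
wrist_force: [1.2, 0.1, 0.3]
width: 0.997
```

```bash
python3 d.py .5325 .3875 .2;python3 - <<'E'
from h import *
from fit import *
sh={n:env.snapshot(n) for n in('top','scene')}
for i,(k,s) in enumerate(sh.items()):
    cv2.imwrite('pics/%s5.png'%k,s['image'][:,:,::-1])
print(fit('green_pot_center',sh,(.4275,-.2487),.050))
print(fit('red_pot_center',sh,(.5325,.3875)))
a=cv2.imread('pics/scene5.png')[80:240,180:340];b=cv2.imread('pics/top5.png')[160:320,250:410]
cv2.imwrite('pics/c5.png',np.hstack([cv2.resize(a,(400,400)),cv2.resize(b,(400,400))]))
E
```

```text
t 19.35 rot [-0.002  0.003 -0.012] shift(tool) [-0.067   0.44    0.0198] F [1.2 0.1 0.3] w 0.997 pos [ 0.4603 -0.0517  0.2204] dq 0.979
{'top': (array([ 0.4274, -0.2502]), 0.78, 373.0, 386.6875), 'scene': (array([ 0.4296, -0.2477]), 0.75, 358.0, 381.125)}
{'top': (array([0.5321, 0.3858]), 0.73, 365.0, 362.8125), 'scene': (array([0.5318, 0.3877]), 0.71, 751.0, 754.875)}
```

View pics/c5.png

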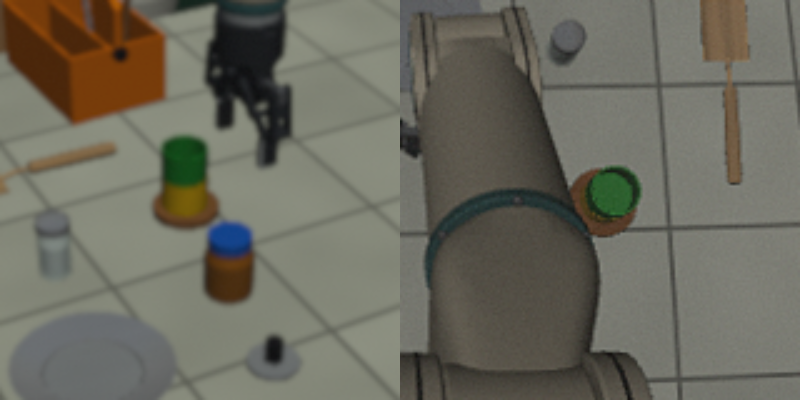

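Green is seated upright over yellow, with the two views agreeing on position. Red next, at about (0.532, 0.387).

Request:
arm_command([
  [0,0.003,-0.012,-0.006,0.035,0,-1],
  [0,0,0,-0.007,0.044,0,-1],
  [0,0,0,-0.007,0.044,0,-1],
  [0,0,-0.004,-0.007,0.044,0,-1],
  [0,0,-0.004,-0.007,0.044,0,-1],
])

```text
time_s: 20.15
position: [0.4987, 0.143, 0.2175]
eef_rot: [0.014, 1.0, -0.006, -0.002]
wrist_force: [0.2, 0.1, 0.5]
width: 0.998
```

```bash
python3 d.py .532 .387 .18
```

```text
t 20.15 rot [-0.011 -0.004 -0.028] shift(tool) [-0.0266  0.2452  0.0346] F [0.2 0.1 0.5] w 0.998 pos [0.4987 0.143  0.2175] dq 0.777
```

Request:
arm_command([
  [-0.011,-0.004,-0.028,-0.005,0.045,0.005,-1],
  [0,0,0,-0.005,0.045,0.005,-1],
  [0,0,0,-0.005,0.045,0.005,-1],
  [0,0,0,-0.005,0.045,0.005,-1],
  [0,0,0,-0.005,0.03,0.005,-1],
])

```text
time_s: 20.65
position: [0.5322, 0.3515, 0.1895]
eef_rot: [0.008, 1.0, -0.002, 0.001]
wrist_force: [0.5, -0.6, 0.7]
width: 0.997
```

```bash
python3 d.py .532 .387 .15
```

```text
t 20.65 rot [-0.004  0.002 -0.015] shift(tool) [0.0009 0.0357 0.0394] F [ 0.5 -0.6  0.7] w 0.997 pos [0.5322 0.3515 0.1895] dq 0.566
```

Request:
arm_command([
  [-0.004,0.002,-0.015,0,0.02,0.01,-1],
  [0,0,0,0,0.01,0.025,-1],
  [0,0,0,0,0,0.025,-1],
  [0,0,0,0,0,0.015,-1],
  [0,0,0,0,0,0,-1],
])

```text
time_s: 21.15
position: [0.5357, 0.3784, 0.1073]
eef_rot: [0.002, 1.0, -0.001, -0.001]
wrist_force: [-0.8, -1.7, 0.6]
width: 0.999
```

```bash
python3 d.py .532 .387 .075
```

```text
t 21.15 rot [-0.002 -0.002 -0.004] shift(tool) [0.0037 0.0086 0.0323] F [-0.8 -1.7  0.6] w 0.999 pos [0.5357 0.3784 0.1073] dq 0.023
```

Request:
arm_command([
  [-0.002,0,-0.004,0.004,0.009,0.01,-1],
  [0,0,0,0.001,0.001,0.02,-1],
  [0,0,0,0,0,0,-1],
])

```text
time_s: 21.45
position: [0.5326, 0.3858, 0.0767]
eef_rot: [0.002, 1.0, -0.0, -0.0]
wrist_force: [-0.1, -0.1, -0.1]
width: 0.999
```

```bash
python3 d.py .532 .387 .028
```

```text
t 21.45 rot [-0.001 -0.001 -0.005] shift(tool) [0.0005 0.0013 0.0487] F [-0.1 -0.1 -0.1] w 0.999 pos [0.5326 0.3858 0.0767] dq 0.043
```

Request:
arm_command([
  [0,0.002,-0.005,0.001,0.002,0.015,-1],
  [0,0.002,0,0.001,0.001,0.018,-1],
  [0,0.001,0,0.001,0,0.012,-1],
  [0,0,0,0,0,0.003,-1],
  [0,0,0,0,0,0,-1],
])

```text
time_s: 21.95
position: [0.5304, 0.3898, 0.0266]
eef_rot: [-0.0, 1.0, 0.001, -0.002]
wrist_force: [0.1, -0.1, 0.3]
width: 1.001
```

```bash
python3 d.py .532 .387 .028
```

```text
t 21.95 rot [ 0.001 -0.004  0.   ] shift(tool) [-0.0016 -0.0028 -0.0014] F [ 0.1 -0.1  0.3] w 1.001 pos [0.5304 0.3898 0.0266] dq 0.011
```

Request:
arm_command([
  [0,-0.004,0,-0.0015,-0.003,-0.001,-0.8],
  [0,0,0,0,0,0,-0.2],
  [0,0,0,0,0,0,1],
  [0,0,0,0,0,0,1],
  [0,0,0,0,0,0,1],
])

```text
time_s: 22.45
position: [0.5335, 0.387, 0.0299]
eef_rot: [0.0, 1.0, 0.002, 0.002]
wrist_force: [0.1, -0.1, -1.3]
width: 0.719
```

```bash
python3 d.py .532 .387 .028
```

```text
t 22.45 rot [ 0.003  0.003 -0.   ] shift(tool) [ 0.0015 -0.      0.0019] F [ 0.1 -0.1 -1.3] w 0.719 pos [0.5335 0.387  0.0299] dq 0.002
```

Request:
arm_command([
  [0,0,0,0,0,0,1],
  [0,0,0,0,0,-0.03,1],
  [0,0,0,0,0,-0.045,1],
  [0,0,0,0,0,-0.045,1],
  [0,0,0,0,0,-0.045,1],
])

```text
time_s: 22.95
position: [0.5284, 0.3833, 0.1911]
eef_rot: [-0.0, 1.0, -0.004, -0.006]
wrist_force: [1.8, -0.1, -1.2]
width: 0.717
```

```bash
python3 d.py .4285 -.249 .22
```

```text
t 22.95 rot [-0.008 -0.011  0.   ] shift(tool) [ 0.1005 -0.6325 -0.0228] F [ 1.8 -0.1 -1.2] w 0.717 pos [0.5284 0.3833 0.1911] dq 0.921
```

Request:
arm_command([
  [-0.008,-0.011,0,0,-0.025,-0.015,1],
  [0,0,0,0.006,-0.042,-0.003,1],
  [0,0,0,0.006,-0.042,0,1],
  [0,0,0,0.006,-0.042,0,1],
  [0,0,0,0.006,-0.042,0,1],
])

```text
time_s: 23.45
position: [0.5075, 0.197, 0.2169]
eef_rot: [-0.007, 1.0, 0.009, 0.008]
wrist_force: [1.2, 0.2, -1.6]
width: 0.716
```

```bash
python3 d.py .4285 -.249 .22
```

```text
t 23.45 rot [0.018 0.017 0.013] shift(tool) [ 0.0847 -0.4448 -0.0123] F [ 1.2  0.2 -1.6] w 0.716 pos [0.5075 0.197  0.2169] dq 0.726
```

Request:
arm_command([
  [0.018,0.017,0.013,0.007,-0.042,0,1],
  [0,0,0,0.007,-0.042,0,1],
  [0,0,0,0.007,-0.042,0,1],
  [0,0,0,0.007,-0.042,0,1],
  [0,0,0,0.007,-0.042,0,1],
])

```text
time_s: 23.95
position: [0.4707, -0.0212, 0.2171]
eef_rot: [-0.001, 1.0, -0.001, 0.001]
wrist_force: [0.1, -0.2, -0.4]
width: 0.72
```

```bash
python3 d.py .4285 -.249 .22
```

```text
t 23.95 rot [-0.001  0.001  0.001] shift(tool) [ 0.0425 -0.2277 -0.0027] F [ 0.1 -0.2 -0.4] w 0.72 pos [ 0.4707 -0.0212  0.2171] dq 0.92
```

Request:
arm_command([
  [0,0,0,0.007,-0.042,0,1],
  [0,0,0,0.007,-0.042,0,1],
  [0,0,0,0.007,-0.042,0,1],
  [0,0,0,0.006,-0.035,0,1],
  [0,0,0,0.003,-0.02,0,1],
])

```text
time_s: 24.45
position: [0.4374, -0.2131, 0.2182]
eef_rot: [0.002, 1.0, -0.002, 0.002]
wrist_force: [0.7, -0.5, -1.3]
width: 0.715
```

```bash
python3 d.py .4285 -.249 .18
```

```text
t 24.45 rot [-0.004  0.003 -0.003] shift(tool) [ 0.0089 -0.0358  0.0383] F [ 0.7 -0.5 -1.3] w 0.715 pos [ 0.4374 -0.2131  0.2182] dq 0.429
```

Request:
arm_command([
  [-0.004,0.003,-0.003,0.004,-0.02,0,1],
  [0,0,0,0.003,-0.01,0.01,1],
  [0,0,0,0,0,0.02,1],
  [0,0,0,0,0,0.01,1],
  [0,0,0,0,0,0,1],
])

```text
time_s: 24.95
position: [0.4285, -0.2476, 0.176]
eef_rot: [0.004, 1.0, -0.0, 0.0]
wrist_force: [0.2, 0.1, -1.7]
width: 0.72
```

```bash
python3 d.py .4285 -.249 .145
```

```text
t 24.95 rot [-0.001  0.001 -0.007] shift(tool) [-0.     -0.0014  0.031 ] F [ 0.2  0.1 -1.7] w 0.72 pos [ 0.4285 -0.2476  0.176 ] dq 0.007
```

Request:
arm_command([
  [0,0.001,-0.007,0,-0.001,0.012,1],
  [0,0.001,0,0,0,0.016,1],
  [0,0,0,0,0,0,1],
])

```text
time_s: 25.25
position: [0.4297, -0.2466, 0.1468]
eef_rot: [-0.002, 1.0, -0.0, -0.0]
wrist_force: [-1.1, -0.3, -0.1]
width: 0.724
```

```bash
python3 d.py .4285 -.249 .13
python3 - <<'E'
from fit import *
snap('scene','scene6.png')
a=cv2.imread('pics/scene6.png')[80:180,200:300];cv2.imwrite('pics/c6.png',cv2.resize(a,(500,500)))
E
```

```text
t 25.25 rot [-0.    -0.     0.005] shift(tool) [ 0.0012 -0.0023  0.0168] F [-1.1 -0.3 -0.1] w 0.724 pos [ 0.4297 -0.2466  0.1468] dq 0.026
```

View pics/c6.png

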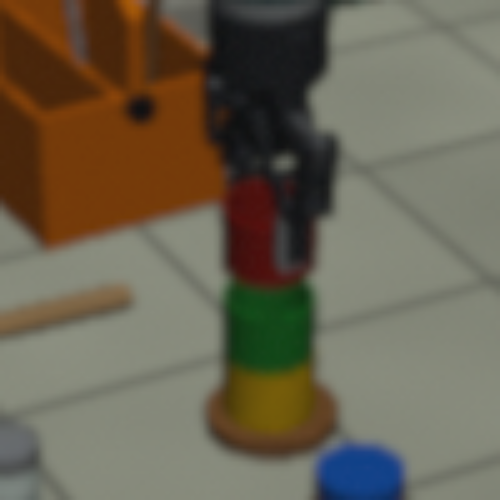

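Red is aligned over green. Lowering it.

Request:
arm_command([
  [0,0,0,0.001,-0.002,0.008,1],
  [0,0.001,0,0,0,0.008,1],
  [0,0,0,0,0,0,1],
])

```text
time_s: 25.6
position: [0.4305, -0.2491, 0.1317]
eef_rot: [-0.003, 1.0, -0.001, 0.001]
wrist_force: [0.0, 0.1, -0.6]
width: 0.72
```

```bash
python3 d.py .4285 -.249 .124
```

```text
t 25.6 rot [-0.002  0.003  0.006] shift(tool) [0.002  0.0001 0.0077] F [ 0.   0.1 -0.6] w 0.72 pos [ 0.4305 -0.2491  0.1317] dq 0.016
```

Request:
arm_command([
  [0,0.003,0,0.002,0,0.004,1],
  [0,0,0,0.0,0,0.004,1],
  [0,0,0,0,0,0,1],
])

```text
time_s: 25.9
position: [0.4286, -0.2493, 0.1234]
eef_rot: [-0.003, 1.0, -0.001, 0.0]
wrist_force: [0.1, 0.2, -0.9]
width: 0.719
```

```bash
python3 d.py .4285 -.249 .124
```

```text
t 25.9 rot [-0.003  0.     0.006] shift(tool) [ 0.0001  0.0003 -0.0006] F [ 0.1  0.2 -0.9] w 0.719 pos [ 0.4286 -0.2493  0.1234] dq 0.007
```

Request:
arm_command([
  [0,0,0,0,0,0.001,1],
  [0,0,0,0,0,0,1],
])

```text
time_s: 26.1
position: [0.4288, -0.2494, 0.1227]
eef_rot: [-0.003, 1.0, -0.001, 0.0]
wrist_force: [-0.4, 0.2, -0.6]
width: 0.718
```

```bash
python3 d.py .4285 -.249 .124
```

```text
t 26.1 rot [-0.003  0.001  0.006] shift(tool) [ 0.0003  0.0004 -0.0013] F [-0.4  0.2 -0.6] w 0.718 pos [ 0.4288 -0.2494  0.1227] dq 0.005
```

Request:
arm_command([
  [0,0,0,0,0,0.0015,1],
  [0,0,0,0,0,0,1],
])

```text
time_s: 26.3
position: [0.4292, -0.2495, 0.123]
eef_rot: [-0.003, 1.0, -0.002, 0.001]
wrist_force: [-0.4, -0.9, -0.8]
width: 0.718
```

```bash
python3 d.py .4285 -.249 .124
```

```text
t 26.3 rot [-0.004  0.002  0.006] shift(tool) [ 0.0007  0.0005 -0.001 ] F [-0.4 -0.9 -0.8] w 0.718 pos [ 0.4292 -0.2495  0.123 ] dq 0.01
```

Blocked, so it's resting. Release and rise.

Request:
arm_command([
  [0,0,0,0,0,0,0],
  [0,0,0,0,0,0,-1],
  [0,0,0,0,0,0,-1],
  [0,0,0,0,0,0,-1],
  [0,0,0,0,0,0,-1],
])

```text
time_s: 26.8
position: [0.4296, -0.2497, 0.123]
eef_rot: [-0.003, 1.0, -0.002, 0.001]
wrist_force: [0.6, 0.5, 0.1]
width: 1.0
```

Request:
arm_command([
  [0,0,0,0,0,-0.02,-1],
  [0,0,0,0,0,-0.03,-1],
  [0,0,0,0,0,-0.035,-1],
  [0,0,0,0,0,-0.02,-1],
  [0,0,0,0,0,-0.01,-1],
])

```text
time_s: 27.3
position: [0.4278, -0.2484, 0.2395]
eef_rot: [-0.003, 1.0, -0.0, -0.002]
wrist_force: [-0.2, 0.4, -0.3]
width: 0.998
```

```bash
python3 d.py .4875 .079 .22
```

```text
t 27.3 rot [-0.001 -0.003  0.006] shift(tool) [-0.0617  0.327   0.0191] F [-0.2  0.4 -0.3] w 0.998 pos [ 0.4278 -0.2484  0.2395] dq 0.263
```

Request:
arm_command([
  [0,-0.003,0,-0.008,0.03,0,-1],
  [0,0,0,-0.007,0.04,0,-1],
  [0,0,0,-0.007,0.04,0,-1],
  [0,0,0,-0.007,0.04,0,-1],
  [0,0,0,-0.005,0.02,0,-1],
])

```text
time_s: 27.8
position: [0.4619, -0.0781, 0.2388]
eef_rot: [0.003, 1.0, -0.002, 0.001]
wrist_force: [-0.1, 0.1, 0.6]
width: 1.003
```

```bash
python3 - <<'E'
from h import *
from fit import *
sh={n:env.snapshot(n) for n in('top','scene')}
for i,(k,s) in enumerate(sh.items()):
    cv2.imwrite('pics/%s7.png'%k,s['image'][:,:,::-1])
print(fit('red_pot_center',sh,(.4275,-.2487),.094))
print(fit('green_pot_center',sh,(.4275,-.2487),.05))
print(fit('lid_knob',sh,(.4875,.079)))
for k in sh: print([(d['conf'],cen(d['mask'].astype(np.uint8))) for d in env.trace(sh[k],'lid_knob')])
# dark blob = knob
s=sh['scene'];hsv=s['image'][195:240,270:310].astype(int).sum(2)
m=(hsv<150).astype(np.uint8);print('dark',cen(m)[0]+[270,195],cen(m)[1], [proj(s,[.4875,.079,z]) for z in(.014,.028,.042)])
a=cv2.imread('pics/scene7.png')[80:240,180:340];b=cv2.imread('pics/top7.png')[160:320,250:410]
cv2.imwrite('pics/c7.png',np.hstack([cv2.resize(a,(400,400)),cv2.resize(b,(400,400))]))
E
python3 d.py .4875 .079 .2
```

```text
{'top': (array([ 0.4303, -0.257 ]), 0.89, 317.0, 418.3125), 'scene': (array([ 0.4321, -0.2464]), 0.69, 389.0, 394.0625)}
{'top': None, 'scene': (array([ 0.4397, -0.2261]), 0.63, 246.0, 392.25)}
{'top': (array([0.4852, 0.0777]), 0.76, 246.0, 286.8125), 'scene': (array([0.4871, 0.081 ]), 0.54, 241.0, 317.875)}
[(0.76, (array([230.54471545, 223.82113821]), 246.0))]
[(0.54, (array([289.5186722 , 224.38589212]), 241.0))]
dark [282.47311828 209.48387097] 93.0 [array([289.00701188, 223.83015791]), array([289.26524977, 220.06951801]), array([289.52610531, 216.26051732])]
t 28.3 rot [-0.006  0.002 -0.011] shift(tool) [-0.0238  0.1624  0.0383] F [-0.5 -0.1 -0.5] w 1.0 pos [ 0.4617 -0.0829  0.2392] dq 0.005
```

View pics/c7.png

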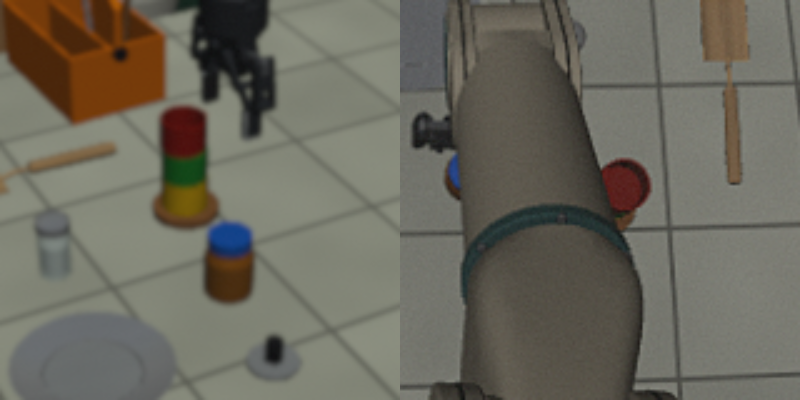

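```bash
cat > knob.py <<'E'
from fit import *
KN=[(.014,.011),(.042,.011)]
def knob(k,s,im):
    x=np.array([.487,.079]);u=proj(s,[*x,.028]); r=10; y0,x0=int(u[1])-r,int(u[0])-r
    w=im[y0:y0+2*r+1,x0:x0+2*r+1].astype(float).sum(2)
    wt=np.clip(260-w,0,160)/160; wt[wt<.15]=0
    yy,xx=np.mgrid[0:w.shape[0],0:w.shape[1]]
    c=np.array([(wt*xx).sum(),(wt*yy).sum()])/wt.sum()+[x0,y0]
    for _ in range(5):
        f=lambda p:(cen(sil(s,KN,*p))[0]+.5)/4-.5
        c0=f(x);J=np.array([(f(x+e)-c0)/.005 for e in np.eye(2)*.005]).T; x=x+np.linalg.solve(J,c-c0)
    print(k,c,wt.sum(),cen(sil(s,KN,*x))[1]/16,x)
    print(w[r-6:r+7,r-6:r+7].astype(int))
E
python3 - <<'E'
from knob import *
for k in('top','scene'):
    s=env.snapshot(k); knob(k,s,cv2.imread(f'pics/{k}0.png')[:,:,::-1])
E
```

```text
top [231.48038084 222.85617426] 43.325 49.0 [0.48498689 0.0733405 ]
[[333 341 332 311 300 274 263 278 275 271 264 257 283]
 [339 327 294 279 270 273 262 278 275 268 275 279 268]
 [301 273 270 271 268 271 271 288 279 282 271 272 265]
 [282 262 262 276 283 285 264 228 206 246 285 274 271]
 [291 269 270 264 262 237 156 109 103 138 187 263 275]
 [282 278 264 281 221 116  92  92 108  72 111 249 284]
 [274 265 269 299 195 108 102 102 101 117 116 202 269]
 [270 265 274 282 233 123 105 111 101 108  65 183 266]
 [272 272 270 293 273 181  95 119 104  90  65 171 272]
 [260 275 263 280 293 212  88  89 106  83  56 207 273]
 [267 265 286 271 284 257 175  86  70  77 183 255 284]
 [286 267 274 275 283 287 259 226 222 217 278 294 280]
 [298 259 272 276 272 286 285 283 295 291 280 282 289]]
scene [289.15546175 219.66714712] 60.70625 96.6875 [0.4869584  0.07721747]
[[376 376 360 324 270 230 211 221 256 304 348 374 380]
 [376 370 348 274 190 135 117 127 160 225 304 359 375]
 [369 360 324 235 133  80  75  74  95 166 263 337 361]
 [352 335 291 204 112  69  65  67  81 138 236 310 333]
 [335 315 264 179  98  62  67  63  73 128 224 292 315]
 [322 305 253 167  86  55  60  59  71 132 227 294 319]
 [317 299 251 167  87  56  50  55  70 144 239 301 322]
 [316 303 251 160  82  52  57  54  70 143 245 303 322]
 [314 297 244 155  72  53  47  50  70 154 246 305 320]
 [315 297 243 160  90  64  52  60  89 173 260 309 320]
 [318 304 268 208 156 128 102 111 145 211 282 312 321]
 [316 313 298 267 239 210 187 191 225 266 300 318 319]
 [318 316 313 307 297 279 265 268 286 303 315 319 317]]
```

Three pots are stacked upright. The lid knob is at about (0.4865, 0.077); I'll go there now.

Request:
arm_command([
  [-0.006,0.002,-0.011,-0.006,0.035,0,-1],
  [0,0,0,-0.006,0.042,0.005,-1],
  [0,0,0,-0.006,0.042,0.01,-1],
  [0,0,0,-0.004,0.025,0.02,-1],
  [0,0,0,0,0.005,0.02,-1],
])

```text
time_s: 28.9
position: [0.4893, 0.0678, 0.1851]
eef_rot: [0.005, 1.0, 0.0, 0.005]
wrist_force: [-0.8, -0.2, 0.0]
width: 1.002
```

```bash
python3 d.py .4865 .077 .12
```

```text
t 28.9 rot [ 0.001  0.01  -0.01 ] shift(tool) [0.0035 0.0092 0.0651] F [-0.8 -0.2  0. ] w 1.002 pos [0.4893 0.0678 0.1851] dq 0.51
```

Request:
arm_command([
  [0,0.01,-0.01,0.004,0.006,0.02,-1],
  [0,0,0,0,0,0.025,-1],
  [0,0,0,0,0,0.02,-1],
  [0,0,0,0,0,0,-1],
])

```text
time_s: 29.3
position: [0.485, 0.0762, 0.1161]
eef_rot: [-0.002, 1.0, 0.001, -0.001]
wrist_force: [-0.2, 0.1, 1.1]
width: 1.003
```

```bash
python3 d.py .4865 .077 .07
```

```text
t 29.3 rot [ 0.001 -0.002  0.004] shift(tool) [-0.0016  0.0007  0.0461] F [-0.2  0.1  1.1] w 1.003 pos [0.485  0.0762 0.1161] dq 0.027
```

Request:
arm_command([
  [0,0,0.004,-0.001,0,0.02,-1],
  [0,0.003,0,0,0,0.025,-1],
  [0,0.002,0,0,0,0.005,-1],
  [0,0,0,0,0,0,-1],
])

```text
time_s: 29.7
position: [0.4888, 0.0758, 0.0678]
eef_rot: [0.001, 1.0, 0.001, -0.001]
wrist_force: [-0.8, -0.7, 0.5]
width: 0.997
```

```bash
python3 d.py .4865 .077 .03;python3 - <<'E'
from fit import *
snap('scene','scene8.png')
a=cv2.imread('pics/scene8.png')[160:260,240:340];cv2.imwrite('pics/c8.png',cv2.resize(a,(500,500)))
E
```

```text
t 29.7 rot [ 0.002 -0.003 -0.002] shift(tool) [0.0022 0.0011 0.0378] F [-0.8 -0.7  0.5] w 0.997 pos [0.4888 0.0758 0.0678] dq 0.013
```

View pics/c8.png

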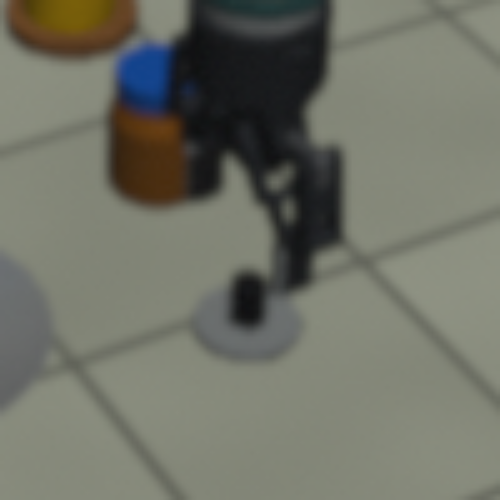

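The knob top (248,275 in the crop) sits below the midpoint of the jaws. Descending.

Request:
arm_command([
  [0,0,-0.002,0.002,0.001,0.013,-1],
  [0,0.002,0,0.001,0,0.014,-1],
  [0,0.001,0,0,0,0.008,-1],
  [0,0,0,0,0,0,-1],
])

```text
time_s: 30.15
position: [0.4892, 0.077, 0.0359]
eef_rot: [0.001, 1.0, 0.002, 0.001]
wrist_force: [-0.5, -0.8, -0.2]
width: 0.998
```

```bash
python3 d.py .4865 .077 .03
```

```text
t 30.15 rot [ 0.004  0.002 -0.001] shift(tool) [ 0.0027 -0.      0.0059] F [-0.5 -0.8 -0.2] w 0.998 pos [0.4892 0.077  0.0359] dq 0.014
```

Request:
arm_command([
  [0.003,0.002,0,0.0025,0,0.005,-1],
  [0,0,0,0,0,0,-0.3],
  [0,0,0,0,0,0,0],
  [0,0,0,0,0,0,0.2],
  [0,0,0,0,0,0,0.3],
])

```text
time_s: 30.65
position: [0.4873, 0.0771, 0.0316]
eef_rot: [0.001, 1.0, 0.0, 0.001]
wrist_force: [0.2, -0.5, -0.1]
width: 0.355
```

```bash
python3 d.py .4865 .077 .03
```

```text
t 30.65 rot [ 0.001  0.002 -0.001] shift(tool) [ 0.0008 -0.0001  0.0016] F [ 0.2 -0.5 -0.1] w 0.355 pos [0.4873 0.0771 0.0316] dq 0.003
```

Request:
arm_command([
  [0,0,0,0,0,0.001,0.6],
  [0,0,0,0,0,0,1],
  [0,0,0,0,0,0,1],
  [0,0,0,0,0,0,1],
  [0,0,0,0,0,0,1],
])

```text
time_s: 31.15
position: [0.4877, 0.0772, 0.0316]
eef_rot: [0.001, 1.0, 0.0, 0.002]
wrist_force: [-0.1, 0.2, -1.2]
width: 0.237
```

```bash
python3 d.py .4865 .077 .03
```

```text
t 31.15 rot [ 0.001  0.003 -0.001] shift(tool) [ 0.0012 -0.0002  0.0016] F [-0.1  0.2 -1.2] w 0.237 pos [0.4877 0.0772 0.0316] dq 0.001
```

Request:
arm_command([
  [0,0,0,0,0,-0.03,1],
  [0,0,0,0,0,-0.042,1],
  [0,0,0,0,0,-0.042,1],
  [0,0,0,0,0,-0.042,1],
  [0,0,0,0,0,-0.042,1],
])

```text
time_s: 31.65
position: [0.4828, 0.0763, 0.2296]
eef_rot: [0.0, 1.0, -0.001, -0.007]
wrist_force: [1.4, 0.7, -2.4]
width: 0.234
```

```bash
python3 d.py .4285 -.249 .25
```

```text
t 31.65 rot [-0.003 -0.013 -0.   ] shift(tool) [ 0.0545 -0.3253 -0.0188] F [ 1.4  0.7 -2.4] w 0.234 pos [0.4828 0.0763 0.2296] dq 1.107
```

Request:
arm_command([
  [-0.003,-0.013,0,0,0,-0.01,1],
  [0,0,0,0,-0.02,0,1],
  [0,0,0,0.006,-0.035,0,1],
  [0,0,0,0.006,-0.035,0,1],
  [0,0,0,0.006,-0.035,0,1],
])

```text
time_s: 32.15
position: [0.4684, -0.0454, 0.2443]
eef_rot: [-0.006, 1.0, 0.003, 0.007]
wrist_force: [0.8, -0.1, -0.5]
width: 0.235
```

```bash
python3 d.py .4285 -.249 .245
```

```text
t 32.15 rot [0.006 0.014 0.011] shift(tool) [ 0.0422 -0.2031 -0.0025] F [ 0.8 -0.1 -0.5] w 0.235 pos [ 0.4684 -0.0454  0.2443] dq 0.818
```

Request:
arm_command([
  [0.006,0.014,0.011,0.008,-0.035,0,1],
  [0,0,0,0.007,-0.035,0,1],
  [0,0,0,0.007,-0.035,0,1],
  [0,0,0,0.007,-0.035,0,1],
  [0,0,0,0.003,-0.02,0,1],
])

```text
time_s: 32.65
position: [0.4307, -0.2135, 0.2401]
eef_rot: [0.001, 1.0, 0.0, -0.004]
wrist_force: [-0.3, -0.5, -0.2]
width: 0.235
```

```bash
python3 d.py .4285 -.249 .22
```

```text
t 32.65 rot [ 0.    -0.007 -0.003] shift(tool) [ 0.002  -0.0355  0.0201] F [-0.3 -0.5 -0.2] w 0.235 pos [ 0.4307 -0.2135  0.2401] dq 0.43
```

Request:
arm_command([
  [0,-0.007,-0.003,0.001,-0.018,0,1],
  [0,0,0,0,-0.01,0,1],
  [0,0,0,0,-0.002,0.01,1],
  [0,0,0,0,0,0.01,1],
  [0,0,0,0,0,0,1],
])

```text
time_s: 33.15
position: [0.4262, -0.2457, 0.2151]
eef_rot: [0.002, 1.0, 0.001, -0.003]
wrist_force: [-0.4, 0.4, -0.8]
width: 0.23
```

```bash
python3 d.py .4285 -.2492 .19
```

```text
t 33.15 rot [ 0.003 -0.006 -0.005] shift(tool) [-0.0025 -0.0035  0.0251] F [-0.4  0.4 -0.8] w 0.23 pos [ 0.4262 -0.2457  0.2151] dq 0.013
```

Request:
arm_command([
  [0.003,-0.006,-0.005,-0.0025,-0.003,0.01,1],
  [0,0,0,0,0,0.012,1],
  [0,0,0,0,0,0,1],
])

```text
time_s: 33.45
position: [0.4294, -0.2446, 0.1914]
eef_rot: [-0.003, 1.0, 0.001, -0.0]
wrist_force: [-0.0, 0.3, -1.3]
width: 0.234
```

```bash
python3 d.py .4285 -.2492 .18
python3 - <<'E'
from fit import *
sh={n:snap(n,n+'9.png') for n in('scene','top')}
print(fit('red_pot_center',sh,(.428,-.249),.094))
a=cv2.imread('pics/scene9.png')[70:170,200:300];b=cv2.imread('pics/top9.png')[180:280,290:390];cv2.imwrite('pics/c9.png',np.hstack([cv2.resize(a,(400,400)),cv2.resize(b,(400,400))]))
E
```

```text
t 33.45 rot [ 0.002 -0.001  0.007] shift(tool) [ 0.0009 -0.0047  0.0113] F [-0.   0.3 -1.3] w 0.234 pos [ 0.4294 -0.2446  0.1914] dq 0.017
{'scene': (array([ 0.4345, -0.2397]), 0.76, 322.0, 398.75), 'top': None}
```

View pics/c9.png

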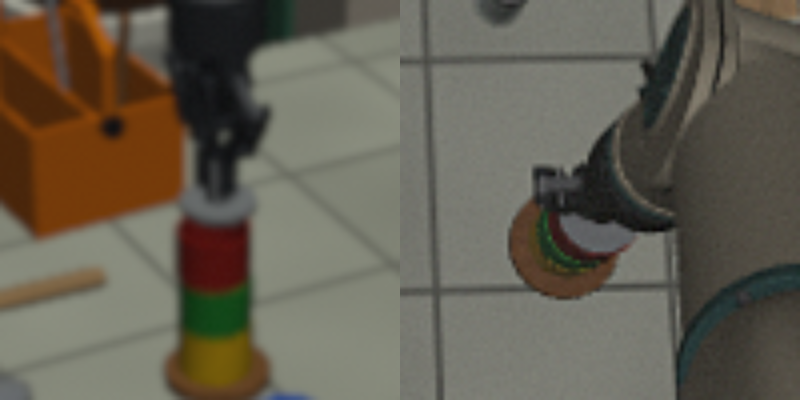

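The lid hangs level, nearly over the red pot. I'll shift it -4.5 mm in y before lowering.

Request:
arm_command([
  [0.002,0,0.004,0.001,-0.0045,0,1],
  [0,0,0,0,0,0.004,1],
  [0,0,0,0,0,0,1],
])

```text
time_s: 33.95
position: [0.4302, -0.2512, 0.1902]
eef_rot: [-0.001, 1.0, -0.002, 0.002]
wrist_force: [0.2, 0.4, 0.1]
width: 0.236
```

```bash
python3 d.py .4285 -.2492 .1695
```

```text
t 33.95 rot [-0.004  0.005  0.001] shift(tool) [0.0018 0.0021 0.0207] F [0.2 0.4 0.1] w 0.236 pos [ 0.4302 -0.2512  0.1902] dq 0.013
```

Request:
arm_command([
  [-0.004,0.005,0,0.002,0.002,0.006,1],
  [0,0,0,0,0,0.007,1],
  [0,0,0,0,0,0,1],
])

```text
time_s: 34.25
position: [0.4279, -0.2492, 0.1763]
eef_rot: [-0.0, 1.0, 0.0, -0.0]
wrist_force: [-0.2, 0.0, -0.2]
width: 0.232
```

```bash
python3 d.py .4285 -.2492 .1695
```

```text
t 34.25 rot [ 0.001 -0.     0.001] shift(tool) [-0.0006  0.      0.0068] F [-0.2  0.  -0.2] w 0.232 pos [ 0.4279 -0.2492  0.1763] dq 0.006
```

Request:
arm_command([
  [0,0,0,-0.0005,0,0.004,1],
  [0,0,0,0,0,0.003,1],
  [0,0,0,0,0,0,1],
])

```text
time_s: 34.55
position: [0.4289, -0.2493, 0.1694]
eef_rot: [-0.0, 1.0, 0.0, 0.0]
wrist_force: [-0.9, 0.3, 4.5]
width: 0.232
```

```bash
python3 d.py .4285 -.2492 .1695
```

```text
t 34.55 rot [0.    0.    0.001] shift(tool) [ 0.0004  0.0001 -0.0001] F [-0.9  0.3  4.5] w 0.232 pos [ 0.4289 -0.2493  0.1694] dq 0.003
```

Contact force of 4.5 N at exactly the seated height. Releasing.

Request:
arm_command([
  [0,0,0,0,0,0,0.3],
  [0,0,0,0,0,0,0],
  [0,0,0,0,0,0,-0.3],
  [0,0,0,0,0,0,-0.6],
  [0,0,0,0,0,0,-0.6],
])

```text
time_s: 35.05
position: [0.4293, -0.2494, 0.1691]
eef_rot: [-0.0, 1.0, 0.0, 0.0]
wrist_force: [-0.3, -0.3, -0.2]
width: 0.801
```

Request:
arm_command([
  [0,0,0,0,0,0,-0.6],
  [0,0,0,0,0,-0.02,-0.6],
  [0,0,0,0,0,-0.03,-0.6],
  [0,0,0,0,0,-0.03,-0.6],
  [0,0,0,0,0,-0.02,-0.6],
])

```text
time_s: 35.55
position: [0.427, -0.2482, 0.2691]
eef_rot: [-0.001, 1.0, 0.002, -0.003]
wrist_force: [-0.2, -0.4, 0.1]
width: 0.798
```

Request:
arm_command([
  [0,0,0,0,0.03,0,-0.6],
  [0,0,0,0,0.04,0,-0.6],
  [0,0,0,0,0.04,0,-0.6],
  [0,0,0,0,0.04,0,-0.6],
  [0,0,0,0,0.02,0,-0.6],
])

```text
time_s: 36.05
position: [0.4296, -0.0781, 0.2731]
eef_rot: [0.005, 1.0, -0.001, 0.001]
wrist_force: [0.6, -0.2, 0.2]
width: 0.801
```

```bash
python3 - <<'E'
from fit import *
sh={n:snap(n,n+'10.png') for n in('scene','top')}
for n,z in(('yellow_pot_center',.006),('green_pot_center',.05),('red_pot_center',.094),('lid_knob',.138),('shaker_center',0),('jar_center',0),('steel_plate',0)):
    g={'shaker_center':(.63,-.2),'jar_center':(.459,-.07),'steel_plate':(.672,-.006)}.get(n,(.428,-.249))
    print(n,fit(n,sh,g,z))
# overlay expected silhouette outlines for scene
s=sh['scene'];im=cv2.resize(s['image'][:,:,::-1],None,fx=4,fy=4)
for n,z in(('yellow_pot_center',.006),('green_pot_center',.05),('red_pot_center',.094),('lid_knob',.138)):
    c,_=cv2.findContours(sil(s,SH[n],.4285,-.2485,z),0,1); cv2.drawContours(im,c,-1,(255,255,255),1)
b=cv2.resize(sh['top']['image'][180:280,290:390,::-1],(400,400))
cv2.imwrite('pics/c10.png',np.hstack([im[280:680,800:1200],b]))
E
python3 d.py .4285 -.2492 .1695
```

```text
yellow_pot_center {'scene': (array([ 0.441 , -0.2253]), 0.73, 209.0, 380.625), 'top': None}
green_pot_center {'scene': (array([ 0.4424, -0.2242]), 0.62, 172.0, 393.375), 'top': None}
red_pot_center {'scene': (array([ 0.4426, -0.2281]), 0.47, 247.0, 403.25), 'top': None}
lid_knob {'scene': (array([ 0.4306, -0.245 ]), 0.71, 213.0, 243.0), 'top': (array([ 0.4273, -0.2502]), 0.79, 347.0, 366.6875)}
shaker_center {'scene': (array([ 0.6358, -0.1999]), 0.83, 347.0, 425.25), 'top': None}
jar_center {'scene': (array([ 0.4618, -0.0683]), 0.9, 630.0, 678.0625), 'top': None}
steel_plate {'scene': (array([ 0.6732, -0.005 ]), 0.81, 2383.0, 2431.125), 'top': (array([0.6753, 0.0015]), 0.88, 2021.0, 2359.125)}
t 36.85 rot [-0.002  0.002 -0.013] shift(tool) [-0.0006 -0.1673  0.1038] F [-0.  -0.2 -0.3] w 0.804 pos [ 0.4298 -0.0817  0.2729] dq 0.004
```

View pics/c10.png

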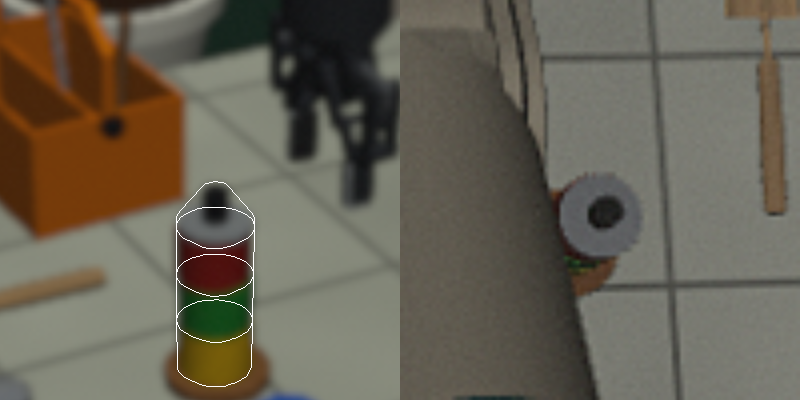

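The whole tower matches the expected seated outline, the bystanders haven't moved, and the arm is clear and still. Handing in.

```bash
python3 -c "
from cell import env
print(env.hand_in(), env.state()['time_s'])"
```

```text
the job is handed in; nothing more can be done
the job is handed in; nothing more can be done
```

The spice tower is back together on its base: yellow, then green, then red, then the steel lid, each let go before the next. I handed it in at about 37 s of the 115 s allowed; no verdict is reported.

- **Seating:** The yellow and green pots stopped within about 0.5 mm of the seated heights I worked out. Red stopped about 1 mm low, within my gripping-height error. The lid met about 4.5 N of contact within 0.2 mm of its height.
- **Final picture:** The scene view matches the outline of a fully seated, upright tower. The two views put the lid at (0.4306, -0.245) and (0.4273, -0.2502), about 6 mm apart. That is wider than their usual 2–4 mm and more than the 5 mm tolerance, so they don't confirm the lid's sideways fit.
- **Bystanders:** The jar, shaker and plate showed no shift beyond about 2 mm in the scene view. I checked the spatula only by eye. The top view put the plate about 9 mm off, but the arm was hiding part of it.
- **Checks that failed:** The last measured positions of the three pots came out 14–28 mm off because the pieces above hide most of them, so I relied on the outline match instead. The top view could not find the pots, shaker or jar behind the arm.

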